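# Refill and cap the bayonet filter trap

### The job

Refill the filter trap: pour all six ceramic balls from the scoop into the trap's open bowl and stand the scoop back upright on the table, let go. Then fit the bayonet cap on the trap with its two lugs in the two notches, push it in against the spring and turn it a quarter turn clockwise to its stop. Finish still gripping the cap's knob and keeping the cap pressed right down against the spring: do not let go at the end, and leave the other things on the table where they are.

Things in the scene. Friction and masses are not known exactly. Their poses are not given: they have to be found in the camera images.
- trap: Round metal filter trap fixed to the table; origin at the centre of its underside, z up. Foot flange 124 mm diameter, 6 mm high; bowl 74 mm inside diameter, floor 12 mm above the table. On top a bayonet collar, 100 mm outside diameter, top at 68 mm, whose inward lip (6 mm thick, 78 mm inside diameter) has two notches 18.5 mm wide, out to 91 mm diameter, at the trap's +x and -x sides
- trap_mouth (a point): centre of the trap's mouth, on its axis at the collar's top face, 68 mm above the table. Under the lip the cap's lugs can turn from the notches clockwise only (seen from above), by about 80 degrees (1.4 rad), to a solid stop
- spring_ring (a joint): spring ring under the collar lip that carries the cap's lugs: 0 m = up, 0.0065 = fully down; force 3.6 N at 0, 9.5 N fully down. Cap just laid in: its underside is 59 mm above the trap's underside; the lugs pass under the lip once pushed down 2 mm or more (57 mm or lower); fully down it is at 52.5 mm
- cap: Loose grey bayonet cap, about 120 g, standing knob up; origin at the centre of its underside, z up. Plug 73 mm diameter, 20 mm high; two steel lugs at the bottom (5 mm high, 10 mm wide) stick out at +x and -x to 86 mm across. On top a bar knob, 50 mm long along x, 14 mm thick along y, from 20 to 48 mm above the underside. A half turn makes no difference
- cap_knob (a point): top centre of the cap's knob, 48 mm above the cap's underside
- scoop: Loose aluminium scoop, 130 g without balls; origin on the underside, z up. Tray 52 mm wide (y), walls 3 mm, 30 mm high, from x = -34 mm; flat floor to x = 26, then a ramp rising at 35 degrees to the pouring lip at x = 62. Balls roll out when the lip end is tilted down 45 to 70 degrees. Post handle behind the tray, 16 (x) by 26 mm (y), centred at x = -45, 85 mm high
- scoop_lip (a point): middle of the scoop's pouring lip, at (62, 0, 28) mm in the scoop's frame
- scoop_handle (a point): top centre of the scoop's post handle, at (-45, 0, 85) mm in the scoop's frame. Pinched on its two wide faces (fingers closing along x) the scoop cannot swing down in the grip
- ball_0_center (a point): centre of a white ceramic ball, 20 mm diameter, 12 g, one of six that lie in the scoop
- ball_1_center (a point): centre of a white ceramic ball, 20 mm diameter, 12 g, one of six that lie in the scoop
- ball_2_center (a point): centre of a white ceramic ball, 20 mm diameter, 12 g, one of six that lie in the scoop
- ball_3_center (a point): centre of a white ceramic ball, 20 mm diameter, 12 g, one of six that lie in the scoop
- ball_4_center (a point): centre of a white ceramic ball, 20 mm diameter, 12 g, one of six that lie in the scoop
- ball_5_center (a point): centre of a white ceramic ball, 20 mm diameter, 12 g, one of six that lie in the scoop
- timer: bystander, not to be disturbed: square white bench timer, 62 x 62 x 20 mm; origin under its middle
- tape: bystander, not to be disturbed: flat roll of tape, 78 mm diameter, 20 mm tall; origin under its middle
- dish: bystander, not to be disturbed: small round dish with ferrules, 60 mm diameter, 13 mm tall; origin under its middle
- pen: bystander, not to be disturbed: ballpoint pen lying on the table, 144 mm long along its y, 11 mm thick; origin under its middle
- spanner: bystander, not to be disturbed: flat spanner, 146 mm long along its y, 5 mm thick; origin under its middle
There are look-alikes about, which are no part of the job. What is shaped like the cap but blue is not meant.

How it is judged:
By the outcome, as a careful person would: the job done as asked, in the order asked, and still so for the second after the job is handed in, while the arm keeps its last pose, push and grip.
It also fails if it takes over 72 s, if anything falls off the work surface, if the arm or the gripper's body presses on something with over 40 N, if the wrist force passes 120 N, or if a joint passes its speed limit or range.

### The arm

A 7-joint arm with a two-finger parallel gripper is mounted at the origin on a cart in front of the work surface, level with it; the furniture and walls round the work are solid. World frame = base frame: x ahead of the robot, y to its left, z up, the work surface at z = 0. Lengths are in m, angles in rad, forces in N, time in s.
With the tool pointing down it reaches from about 0.425 to 0.875 m from the base axis. Payload 9.9 kg.
Tool frame: the origin (TCP) lies between the finger pads; the fingertips stand 19 mm ahead of it and the grasp point (between the pads) is the TCP; z points along the fingers, y is the line along which they close (so a half turn about z gives the same grasp; the last joint's range is limited). The gripper opens to 85 mm and grips with 20 to 120 N. Pads are 22 mm wide; open, the fingers measure 114 mm over their backs; the gripper's body (76 mm by 85 mm) begins 54 mm behind the grasp point. The pads swing forward as they close: fully open they stand 13 mm farther back than shut.
Start: joints at [-1.365, 0.576, 0.025, 1.437, -0.015, 1.129, -0.057], TCP at [0.193, 0.647, 0.212] pointing down, gripper open.
Joint ranges: [-2.76, 2.76], [-0.34, 2.15], [-1.52, 1.57], [0.19, 2.46], [-1.09, 4.23], [0.17, 1.99], [-2.82, 2.82]. Speed limits (rad/s): [2.22, 2.22, 3.01, 3.01, 3.14, 3.14, 3.14].

### API

Orientations are given as a unit quaternion [w, x, y, z].
In Python, from plant import * gives the robot as it stands.
- The arm moves only by the tool play_rows, never from a script. Its argument "motion" is one flat list of numbers, 5 for each row, row after row: the shift along the tool's x, y, z in cm, then the turn about the tool's z in degrees, then the gripper command: -1 is shut, 1 is fully open, values between are in proportion. In form: [x, y, z, twist, grip, x, y, z, twist, grip, ...]. A call has 1 to 12 rows; each row is the pose to reach, as a shift and turn from the pose commanded when the call began, along the tool's axes at that moment; what a row does not reach only later rows make up. A row lasts 1/10 s, in which the tool goes at most 50 mm and 8.59 degrees, less where a joint would pass 70% of its speed; a pose out of reach is approached as far as the arm can. A call with a gripper value outside its range is refused whole. The fingers move at their own pace and stop on an object; "force" is the grip in N (left out, the last holds). Time passes only in rows, so rows that repeat a pose let the fingers close. It gives the time, the measured TCP pose, the force, the opening and the grip force at its end, in the units of the state.
- get_state(): the state, without advancing time (a new reading comes with each control period).
- camera(name): name is "side" or "top"; returns (picture, depth): 480x640x3 uint8, red, green, blue; 480x640 float32, m along the optical axis (not along the pixel's ray), 0 where there is no reading.
- camera_params(name): a dict with "intrinsics" (3x3 intrinsics, pixels), "dist" ([k1, k2, p1, p2, k3] as OpenCV has them; the pictures are not rectified), "rvec" (rotation vector, rad) and "tvec" (3), from world to camera coordinates, as OpenCV has them. Camera axes: x right, y down, z forward; pixel columns grow to the right and rows downward; lengths in m; the calibration is good to about 2 mm. A picture is of the moment at which its call begins. camera_params takes no time and is no camera call.
- close_job(): hands the job in; it is judged then, once.
Trained networks look in the newest picture that a camera, given by its name, has taken for a name from the list of things; names that differ only in an ending like _2 or _b are one class to them, and where a whole thing is asked for, a point or a joint stands for the part that bears it (a point fixed in the world has none). Each returns a list of dicts, best first, with "p" (0 to 1); they miss things now and then, are a little off and sometimes report something else, mostly with a low value. They report only what shows in the picture. A call takes as long as a camera call. They do not tell look-alikes from the thing itself.
- boxes_of(camera, thing): "extent" ([left, top, right, bottom] in pixels, round what is visible of it).
- trace(camera, thing): "region" (480x640 bool, what is visible of it) and "extent" ([left, top, right, bottom] in pixels, round what is visible of it).
The state is a dict: "time": time; "joint_pos": joint angles; "qd": joint speeds; "joint_efforts": joint torques, N m; "position": TCP position; "tcp_rot": TCP orientation; "wrist_force": force on the tool from outside, world axes, zero at the start; "ft_torque": the same for the moment, N m; "gripper_width": finger opening in m; "gripper_force": force on a finger pad.
Only numpy, scipy, OpenCV 4.12 (cv2) and the standard library are available. Lean on these libraries where they do the work, as an engineer would, in place of code of your own. Each camera call takes 0.05 s, during which the arm holds its last target. There are 200 camera calls.

## Working session

There is one attempt and no reset: what is moved stays moved. The work goes in short steps, Python scripts to look and compute and a tool call to move; the robot and the scene stay as the last step left them, time stands still between calls to the robot, and variables do not carry over. Pictures are saved under pics/ and viewed, at most 10 in all, crops included, and the job is handed in when it is done.

Besides the shell and the picture viewer there is one more tool, called after "Call:" in YAML: its name, and indented under it one key for each argument. play_rows: Moves the arm, as the interface text tells. Its arguments: {"type":"object","properties":{"motion":{"type":"array"},"force":{"type":"number"}},"required":["motion"]}

```bash
ls; mkdir -p pics; python3 - <<'E'
from plant import *
import cv2,numpy as np
s=get_state();print({k:np.round(v,3) for k,v in s.items()})
for n in("top","side"):
    p,d=camera(n);cv2.imwrite(f"pics/{n}0.png",p[:,:,::-1])
    c=camera_params(n);print(n,c)
    for t in("trap","cap","scoop"):
        for o in boxes_of(n,t): print(n,t,np.round(o["extent"]),round(o["p"],2))
E
```

```text
pics
{'time': np.float64(0.0), 'joint_pos': array([-1.365,  0.577,  0.025,  1.438, -0.015,  1.129, -0.057]), 'qd': array([ 0.001, -0.001, -0.   ,  0.001,  0.001,  0.001, -0.002]), 'joint_efforts': array([-0.0000e+00, -7.6579e+01,  2.2500e+00, -2.8595e+01,  1.5000e-02,
        1.3000e-02,  0.0000e+00]), 'position': array([0.193, 0.646, 0.211]), 'tcp_rot': array([-0.   ,  0.144,  0.99 , -0.001]), 'wrist_force': array([ 0.461, -0.765,  0.243]), 'ft_torque': array([-0.001,  0.009,  0.011]), 'gripper_force': np.float64(0.0), 'gripper_width': np.float64(0.086)}
top {'intrinsics': array([[618.43051654,   0.        , 316.65958214],
       [  0.        , 618.43051654, 230.29237114],
       [  0.        ,   0.        ,   1.        ]]), 'dist': array([0.00564981, 0.        , 0.        , 0.        , 0.        ]), 'rvec': array([ 2.14722765, -2.10490179,  0.22243476]), 'tvec': array([-0.09812931,  0.54182407,  1.3347667 ])}
top trap [278. 208. 331. 262.] 0.81
top trap [199. 218. 226. 273.] 0.64
top cap [359. 244. 391. 279.] 0.8
top cap [420. 220. 452. 261.] 0.62
top cap [210. 246. 214. 254.] 0.62
top cap [297. 215. 315. 247.] 0.52
top scoop [196. 217. 229. 272.] 0.79
top scoop [293. 214. 316. 250.] 0.66
side {'intrinsics': array([[516.91314198,   0.        , 308.27152497],
       [  0.        , 516.91314198, 244.18896794],
       [  0.        ,   0.        ,   1.        ]]), 'dist': array([-0.0910873,  0.       ,  0.       ,  0.       ,  0.       ]), 'rvec': array([ 0.69000507, -2.309389  ,  1.4693931 ]), 'tvec': array([0.41155665, 0.23406995, 0.66674268])}
side trap [269. 247. 336. 309.] 0.62
side cap [367. 214. 399. 244.] 0.87
side cap [355. 246. 392. 272.] 0.62
side scoop [207. 306. 284. 366.] 0.75
side scoop [305. 216. 336. 233.] 0.48
```

```bash
python3 - <<'E'
import cv2,numpy as np
a=cv2.imread("pics/top0.png")[180:330,160:520];b=cv2.imread("pics/side0.png")[190:390,180:440]
a=cv2.resize(a,(800,333),interpolation=3); b=cv2.resize(b,(780,600),interpolation=3)
cv2.imwrite("pics/a.png",a);cv2.imwrite("pics/b.png",b)
E
```

```text
(no output)
```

View pics/top0.png

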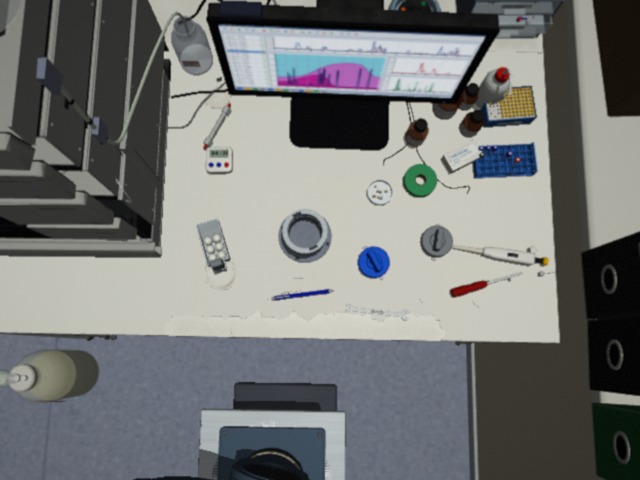

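View pics/a.png

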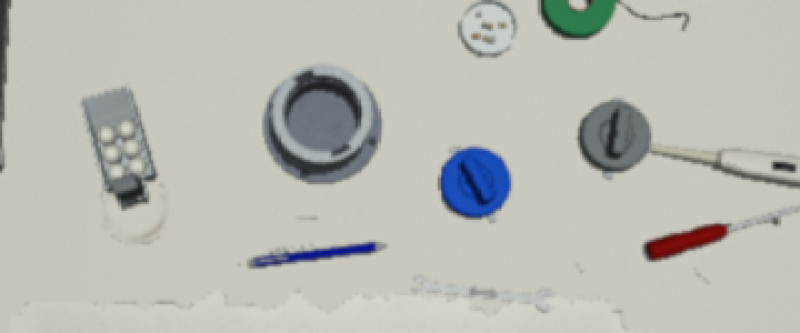

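View pics/side0.png

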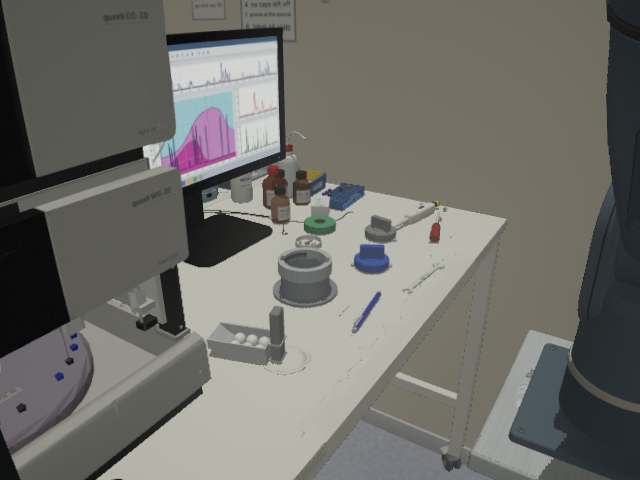

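Top view: the trap is at (304,236). Grey cap at (436,240), with the blue look-alike at (374,262) rejected. The scoop is at (214,250), lip up at (208,225) and handle at (219,265). The side view agrees: grey cap at (380,230), blue one at (371,258). Next I'll measure poses.

```bash
cat > h.py <<'E'
from plant import *
import cv2,numpy as np
def cloud(n):
    p,d=camera(n);c=camera_params(n)
    v,u=np.mgrid[:480,:640]
    q=cv2.undistortPoints(np.stack([u.ravel(),v.ravel()],1).astype(np.float32)[:,None],c["intrinsics"],c["dist"])[:,0]
    P=np.c_[q,np.ones(len(q))]*d.reshape(-1,1)
    R=cv2.Rodrigues(np.array(c["rvec"]))[0]
    W=((P-c["tvec"])@R).reshape(480,640,3); W[d==0]=np.nan
    return p,W
def proj(n,X):
    c=camera_params(n);return cv2.projectPoints(np.array(X,float).reshape(-1,1,3),c["rvec"],c["tvec"],c["intrinsics"],c["dist"])[0][:,0]
def circ(P):
    A=np.c_[2*P,np.ones(len(P))];s=np.linalg.lstsq(A,(P**2).sum(1),rcond=None)[0]
    return s[:2],np.sqrt(s[2]+s[0]**2+s[1]**2)
def rect(P):
    return cv2.minAreaRect(P.astype(np.float32)*1000)
E
python3 - <<'E'
from h import *
for n in("top","side"):
    p,W=cloud(n);z=W[...,2]
    np.savez(f"{n}.npz",p=p,W=W)
    def box(b): m=np.zeros((480,640),bool);m[b[1]:b[3],b[0]:b[2]]=1;return m
    B={"top":dict(trap=(272,203,338,268),cap=(416,218,458,264),scoop=(190,212,240,278)),"side":dict(trap=(265,240,342,312),cap=(360,208,404,246),scoop=(200,300,292,372))}[n]
    t=W[box(B["trap"])&(z>.062)&(z<.074)];print(n,"trap",len(t),np.median(t[:,2]),rect(t[:,:2]),circ(t[:,:2]))
    k=W[box(B["cap"])&(z>.037)&(z<.056)];print("knob",len(k),np.median(k[:,2]),rect(k[:,:2]),k.mean(0))
    k=W[box(B["cap"])&(z>.013)&(z<.028)];print("plug",len(k),rect(k[:,:2]))
    k=W[box(B["scoop"])&(z>.06)];print("handle",len(k),np.nanmax(k[:,2]),rect(k[k[:,2]>.078][:,:2]))
    k=W[box(B["scoop"])&(z>.012)&(z<.06)];print("tray",len(k),rect(k[:,:2]))
    tb=z[box((300,270,420,330))];print("table z",np.nanmedian(tb))
E
```

```text
top trap 569 0.06712820628853286 ((539.7086181640625, -59.096351623535156), (100.263671875, 98.00232696533203), 2.148178815841675) (array([ 0.53937764, -0.05980281]), np.float64(0.04506964565789917))
knob 145 0.04606119767614894 ((532.5900268554688, -364.75604248046875), (15.23803997039795, 51.075740814208984), 82.11348724365234) [ 0.53231503 -0.36387729  0.0458357 ]
plug 592 ((532.4534912109375, -364.6329040527344), (71.63350677490234, 72.73693084716797), 28.044662475585938)
handle 106 0.09218661879861778 ((461.45098876953125, 131.2574462890625), (14.924098014831543, 25.99021339416504), 17.06487274169922)
tray 790 ((508.2830810546875, 146.92977905273438), (118.29706573486328, 52.78704833984375), 18.078598022460938)
table z -0.0010259839365390907
side trap 709 0.06850522836754179 ((540.5481567382812, -58.60926818847656), (98.6660385131836, 102.11335754394531), 33.91926956176758) (array([ 0.53983448, -0.05760942]), np.float64(0.04516792336865684))
knob 168 0.04737186803385201 ((509.4009094238281, -295.19879150390625), (49.374473571777344, 170.54837036132812), 19.431564331054688) [ 0.52425728 -0.33803475  0.04562579]
plug 357 ((518.5020751953125, -383.2718200683594), (123.31141662597656, 67.26939392089844), 59.93178939819336)
handle 551 0.10683809856379811 ((470.0152893066406, 196.72190856933594), (158.39193725585938, 22.254222869873047), 82.468994140625)
tray 2203 ((494.6733703613281, 195.36666870117188), (118.8744888305664, 156.60684204101562), 17.440706253051758)
table z 0.0018092644830237639
```

View pics/b.png

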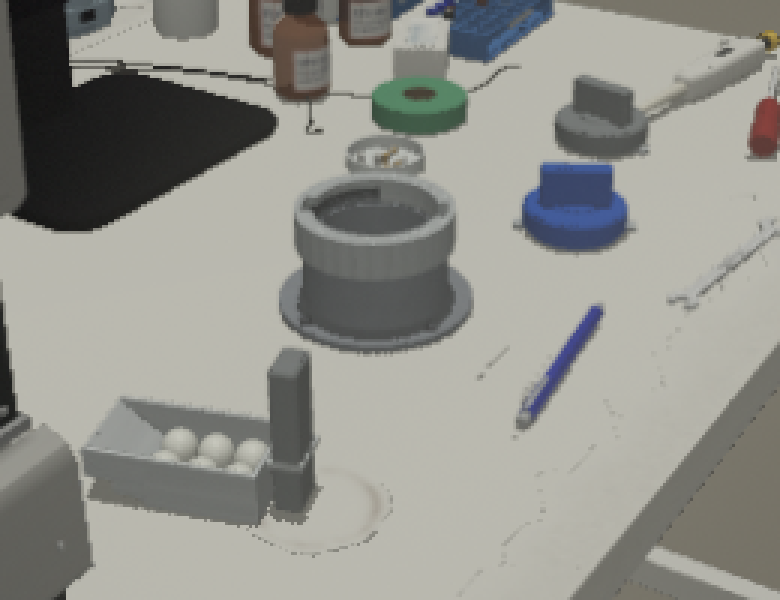

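```bash
python3 - <<'E'
from h import *
for n in("top","side"):
    W=np.load(n+".npz")["W"];c=np.array([.5396,-.0587]);D=W[...,:2]-c;r=np.hypot(*np.moveaxis(D,2,0));z=W[...,2]
    m=(r>.0405)&(r<.0445)&(z<.064)&(z>.045);a=np.degrees(np.arctan2(D[...,1],D[...,0]))[m];a=np.sort(a);print(n,np.round(a))
W=np.load("top.npz")["W"];X,Y,Z=np.moveaxis(W,2,0)
for y0 in np.arange(.1,.8,.05):
    m=(Y>y0)&(Y<y0+.05)&(Z>.1)&(X>.1)&(X<.75)
    print(round(y0,2),m.sum(), (np.nanmin(X[m]),np.nanmax(Z[m])) if m.any() else "")
W=np.load("side.npz")["W"];X,Y,Z=np.moveaxis(W,2,0)
m=(Z>.1)&(X>.1)&(X<.8)&(Y>.1);print("side", [ (round(y,2),np.nanmin(X[m&(Y>y)&(Y<y+.05)]),np.nanmin(Z[m&(Y>y)&(Y<y+.05)])) for y in np.arange(.1,.6,.05) if (m&(Y>y)&(Y<y+.05)).any()])
E
```

```text
top [-175. -172. -163. -163. -160. -157. -154. -153. -151. -150. -149. -148.
 -146. -145. -144. -142. -140. -138. -136. -131. -130. -125.  -98.  -69.
  -63.  -48.  -46.  -39.  -37.  -33.  -27.  -25.  -24.    7.    7.   13.
   16.   19.   19.   22.   24.   25.   27.   27.   28.   29.   32.   33.
   36.   43.   58.   67.   73.   76.   82.   88.  100.  106.  122.  128.
  129.  137.  141.  152.  167.  170.]
side [-140. -138. -138. -137. -133. -117. -113. -113. -113. -107. -104. -103.
 -103. -101. -100.  -99.  -97.  -96.  -94.  -92.  -91.  -90.  -89.  -88.
  -87.  -87.  -87.  -84.  -84.  -83.  -81.  -81.  -81.  -80.  -78.  -78.
  -78.  -75.  -75.  -74.  -72.  -72.  -72.  -72.  -72.  -72.  -69.  -69.
  -67.  -67.  -66.  -66.  -64.  -64.  -64.  -61.  -61.  -61.  -61.  -61.
  -61.  -59.  -59.  -59.  -56.  -56.  -56.  -56.  -56.  -54.  -53.  -51.
  -49.  -48.  -48.  -48.  -46.  -45.  -45.  -45.  -44.  -43.  -43.  -43.
  -41.  -41.  -40.  -40.  -39.  -38.  -37.  -37.  -35.  -35.  -35.  -34.
  -34.  -32.  -32.  -32.  -32.  -31.  -30.  -30.  -29.  -29.  -28.  -28.
  -28.  -28.  -26.  -25.  -25. 
[... 1076 characters left out ...]
64(0.5005106366655195)), (np.float64(0.2), np.float64(0.5289290977228157), np.float64(0.3459650408929201)), (np.float64(0.25), np.float64(0.4794083929316489), np.float64(0.1000012835949557)), (np.float64(0.3), np.float64(0.47955008610845756), np.float64(0.10001589327142361)), (np.float64(0.35), np.float64(0.47872952524244006), np.float64(0.10001601565214391)), (np.float64(0.4), np.float64(0.4780339881221933), np.float64(0.10000241114746607)), (np.float64(0.45), np.float64(0.4776071962698356), np.float64(0.10002801625115863)), (np.float64(0.5), np.float64(0.478044537020779), np.float64(0.10008142642230677)), (np.float64(0.55), np.float64(0.18379867522688823), np.float64(0.34723290778829485))]
```

```bash
cat >> h.py <<'E'
def tool():
    s=get_state();w,x,y,z=s["tcp_rot"]
    from scipy.spatial.transform import Rotation as R
    return np.array(s["position"]),R.from_quat([x,y,z,w]).as_matrix(),s
def shift(t,yang=None):
    p,R,s=tool();a=np.degrees(np.arctan2(R[1,1],R[0,1]))
    tw=None if yang is None else round(((a-yang)+90)%180-90,1)
    print("shift cm",np.round(R.T@(np.array(t)-p)*100,2),"twist",tw,"| pos",np.round(p,4),"yang",round(a,1),"zdown",np.round(R[:,2],3),"j7",round(s["joint_pos"][6],2),"F",np.round(s["wrist_force"],1),"t",round(s["time"],2),"w",round(s["gripper_width"],4),"gf",round(s["gripper_force"],1))
E
python3 - <<'E'
from h import *
shift([.28,.38,.212]);shift([.4615,.1313,.18],107.5);shift([.4615,.1313,.06],107.5)
for n in("top","side"):
    p=np.load(n+".npz")["p"].astype(float).mean(2).astype(np.float32)
    A=np.arange(0,180,3);o=[]
    for s in(0,180):
        v=0
        for r in(.0405,.042,.0435):
            a=np.radians(A+s);u=proj(n,np.c_[.5396+r*np.cos(a),-.0587+r*np.sin(a),np.full(len(a),.068)]).astype(np.float32)
            v=v+cv2.remap(p,u[:,0][None],u[:,1][None],1)[0]/3
        print(n,s,[(int(x),int(y)) for x,y in zip(A,v)])
E
```

```text
shift cm [-1.597e+01 -2.308e+01 -2.000e-02] twist None | pos [0.1929 0.6468 0.2118] yang 73.4 zdown [-0. -0. -1.] j7 -0.06 F [-0.2  0.7 -0.7] t 0.5 w 0.0851 gf 0.0
shift cm [-40.47 -41.73   3.18] twist -34.1 | pos [0.1929 0.6468 0.2118] yang 73.4 zdown [-0. -0. -1.] j7 -0.06 F [-0.2  0.7 -0.7] t 0.5 w 0.0851 gf 0.0
shift cm [-40.47 -41.73  15.18] twist -34.1 | pos [0.1929 0.6468 0.2118] yang 73.4 zdown [-0. -0. -1.] j7 -0.06 F [-0.2  0.7 -0.7] t 0.5 w 0.0851 gf 0.0
top 0 [(0, 165), (3, 165), (6, 161), (9, 147), (12, 105), (15, 71), (18, 64), (21, 66), (24, 68), (27, 71), (30, 71), (33, 72), (36, 87), (39, 123), (42, 156), (45, 167), (48, 169), (51, 171), (54, 169), (57, 170), (60, 171), (63, 172), (66, 171), (69, 173), (72, 174), (75, 172), (78, 172), (81, 172), (84, 174), (87, 173), (90, 174), (93, 176), (96, 174), (99, 175), (102, 175), (105, 176), (108, 177), (111, 176), (114, 174), (117, 174), (120, 173), (123, 174), (126, 174), (129, 175), (132, 174), (135, 174), (138, 175), (141, 177), (144, 174), (147, 174), (150, 174), (153, 174), (156, 174), (159, 175), (162, 176), (165, 176
[... 1409 characters left out ...]
7, 153)]
side 180 [(0, 154), (3, 154), (6, 155), (9, 157), (12, 159), (15, 160), (18, 153), (21, 143), (24, 131), (27, 121), (30, 116), (33, 111), (36, 110), (39, 108), (42, 107), (45, 111), (48, 126), (51, 137), (54, 141), (57, 139), (60, 137), (63, 134), (66, 132), (69, 131), (72, 122), (75, 123), (78, 118), (81, 117), (84, 114), (87, 109), (90, 114), (93, 113), (96, 110), (99, 109), (102, 111), (105, 113), (108, 110), (111, 109), (114, 110), (117, 109), (120, 105), (123, 104), (126, 105), (129, 104), (132, 109), (135, 109), (138, 109), (141, 108), (144, 107), (147, 104), (150, 105), (153, 108), (156, 105), (159, 101), (162, 106), (165, 109), (168, 106), (171, 111), (174, 107), (177, 113)]
```

Call:
play_rows:
  motion: [-16,-23,0,-10,1,-16,-23,0,-20,1,-16,-23,0,-34,1,-16,-23,0,-34,1,-16,-23,0,-34,1,-16,-23,0,-34,1,-40.5,-41.7,3.2,-34,1,-40.5,-41.7,3.2,-34,1,-40.5,-41.7,3.2,-34,1,-40.5,-41.7,3.2,-34,1,-40.5,-41.7,3.2,-34,1,-40.5,-41.7,3.2,-34,1]

```text
time: 1.7
position: [0.4571, 0.1377, 0.181]
tcp_rot: [0.001, -0.151, 0.988, 0.0]
wrist_force: [0.8, 0.6, -0.0]
gripper_width: 0.0855
gripper_force: 0.0
```

Call:
play_rows:
  motion: [0,0,0,0,1,0,0,0,0,1,0,0,0,0,1]

```text
time: 2.0
position: [0.4556, 0.1405, 0.1809]
tcp_rot: [-0.0, -0.152, 0.988, 0.0]
wrist_force: [-0.3, 0.7, -0.3]
gripper_width: 0.0853
gripper_force: 0.0
```

```bash
python3 - <<'E'
from h import *
shift([.4615,.1313,.12],107.7);shift([.4615,.1313,.06],107.7)
p,W=cloud("side")
k=W[300:372,200:300].reshape(-1,3);t=k[(k[:,2]>.075)&(k[:,2]<.095)&(k[:,0]>.43)&(k[:,0]<.49)&(k[:,1]>.1)&(k[:,1]<.16)]
print(len(t),rect(t[:,:2]))
cv2.imwrite("pics/s1.png",cv2.resize(p[180:400,150:440],(791,600))[:,:,::-1])
E
```

```text
shift cm [-0.29 -1.06  6.09] twist -0.2 | pos [0.4556 0.1405 0.1809] yang 107.5 zdown [-0.     0.001 -1.   ] j7 1.48 F [-0.3  0.7 -0.3] t 2.0 w 0.0853 gf 0.0
shift cm [-0.29 -1.06 12.09] twist -0.2 | pos [0.4556 0.1405 0.1809] yang 107.5 zdown [-0.     0.001 -1.   ] j7 1.48 F [-0.3  0.7 -0.3] t 2.0 w 0.0853 gf 0.0
180 ((462.7010803222656, 132.34361267089844), (16.438243865966797, 28.0939884185791), 20.325111389160156)
```

View pics/s1.png

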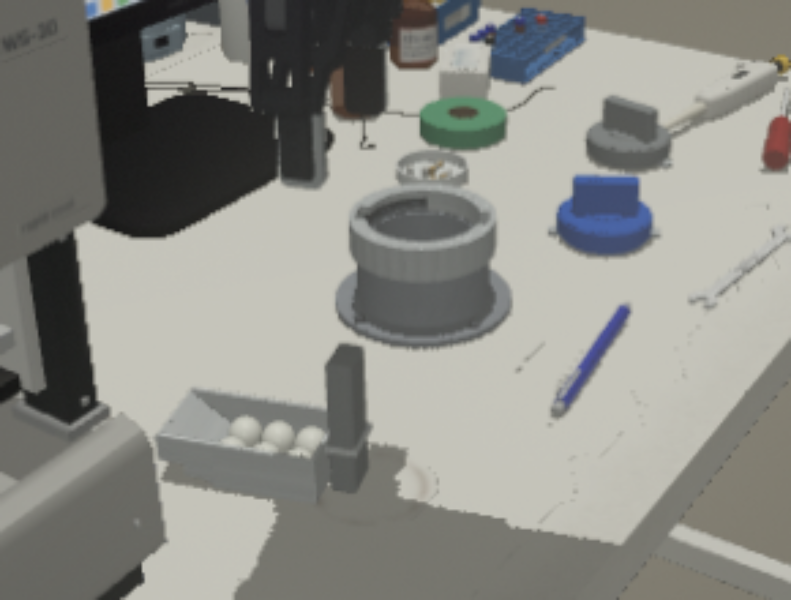

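Call:
play_rows:
  motion: [-0.33,-1.05,4,0,1,-0.33,-1.05,6,0,1,-0.33,-1.05,6,0,1,-0.33,-1.05,9,0,1,-0.33,-1.05,11,0,1,-0.33,-1.05,12.5,0,1,-0.33,-1.05,12.5,0,1,-0.33,-1.05,12.5,0,0.3,-0.33,-1.05,12.5,0,-0.2,-0.33,-1.05,12.5,0,-1,-0.33,-1.05,12.5,0,-1,-0.33,-1.05,12.5,0,-1]
  force: 60

```text
time: 3.25
position: [0.4628, 0.1304, 0.0567]
tcp_rot: [0.001, -0.151, 0.989, 0.0]
wrist_force: [-1.6, -1.2, 8.4]
gripper_width: 0.0241
gripper_force: 58.5
```

Call:
play_rows:
  motion: [0,0,0,0,-1,0,0,0,0,-1,0,0,0,0,-1]
  force: 100

```text
time: 3.55
position: [0.4628, 0.1304, 0.0569]
tcp_rot: [0.001, -0.151, 0.989, 0.0]
wrist_force: [-2.8, -0.2, 14.0]
gripper_width: 0.0222
gripper_force: 97.7
```

Call:
play_rows:
  motion: [0,0,-1,0,-1,0,0,-3,0,-1,0,0,-6,0,-1,0,0,-9,0,-1,0,0,-11,0,-1,0,0,-12,0,-1,0,0,-12,0,-1,0,0,-12,0,-1]

```text
time: 4.35
position: [0.4618, 0.1302, 0.1752]
tcp_rot: [-0.0, -0.151, 0.988, -0.0]
wrist_force: [-0.3, -0.4, -2.3]
gripper_width: 0.0226
gripper_force: 98.6
```

```bash
python3 - <<'E'
from h import *
h=np.radians(17.7);d=np.array([np.cos(h),np.sin(h)])
t=np.array([.540,-.0595])-.065*d
print(t);shift([*t,.177],107.7)
p,W=cloud("side")
cv2.imwrite("pics/s2.png",cv2.resize(p[180:400,150:440],(791,600))[:,:,::-1])
E
```

```text
[ 0.478077   -0.07926215]
shift cm [  4.71 -20.48  -0.18] twist -0.3 | pos [0.4618 0.1302 0.1752] yang 107.4 zdown [-0.001 -0.    -1.   ] j7 1.51 F [-0.3 -0.4 -2.3] t 4.35 w 0.0226 gf 98.6
```

View pics/s2.png

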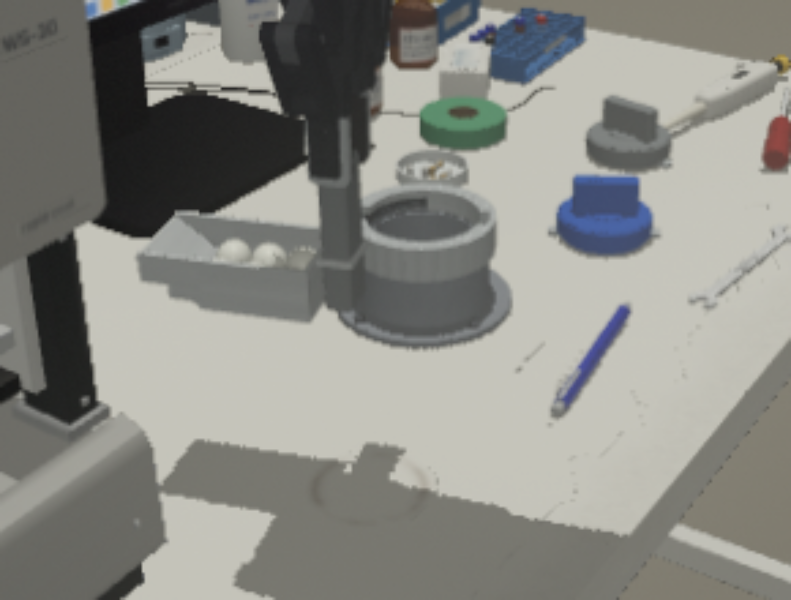

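Call:
play_rows:
  motion: [0.4,-1.5,0,0,-1,1,-4.5,0,0,-1,1.7,-7.5,0,0,-1,2.4,-10.5,0,0,-1,3.1,-13.5,0,0,-1,3.8,-16.5,0,0,-1,4.3,-19,0,0,-1,4.7,-20.2,0.2,0,-1,4.7,-20.5,0.5,0,-1,4.7,-20.5,0.5,0,-1,4.7,-20.5,0.5,0,-1]

```text
time: 5.5
position: [0.4786, -0.0777, 0.1704]
tcp_rot: [-0.0, -0.152, 0.988, 0.0]
wrist_force: [0.2, 0.6, -2.7]
gripper_width: 0.0225
gripper_force: 98.6
```

Call:
play_rows:
  motion: [0,0,0,0,-1,0,0,0,0,-1,0,0,0,0,-1]
  force: 20

```text
time: 5.8
position: [0.4789, -0.0787, 0.1709]
tcp_rot: [0.0, -0.152, 0.988, 0.0]
wrist_force: [-0.2, 0.2, -2.3]
gripper_width: 0.0227
gripper_force: 98.6
```

```bash
python3 - <<'E'
from h import *
h=np.radians(17.4);d=np.array([np.cos(h),np.sin(h)])
t=np.array([.540,-.0595])-.065*d
shift([*t,.17],107.4)
p,W=cloud("side")
cv2.imwrite("pics/s3.png",cv2.resize(p[160:340,200:400],(666,600))[:,:,::-1])
E
```

```text
shift cm [0.09 0.   0.09] twist 0.0 | pos [ 0.4789 -0.0787  0.1709] yang 107.4 zdown [ 0.  0. -1.] j7 1.98 F [-0.2  0.2 -2.3] t 5.8 w 0.0227 gf 98.6
```

View pics/s3.png

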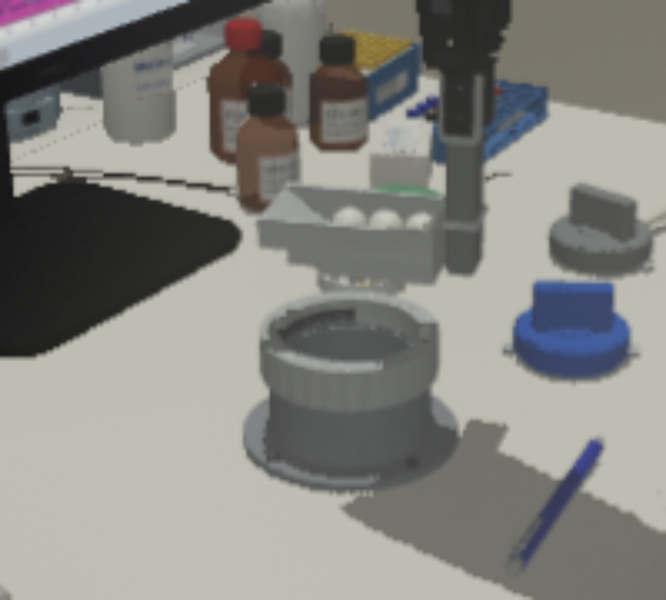

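Call:
play_rows:
  motion: [0,0,0,0,-0.46,0,0,0,0,-0.46]
  force: 20

```text
time: 6.05
position: [0.4788, -0.0792, 0.1709]
tcp_rot: [0.0, -0.151, 0.989, -0.0]
wrist_force: [-0.3, -0.1, -1.7]
gripper_width: 0.0234
gripper_force: 73.5
```

Call:
play_rows:
  motion: [0,0,0,0,-0.43,0,0,0,0,-0.43]

```text
time: 6.25
position: [0.4788, -0.0793, 0.1708]
tcp_rot: [0.0, -0.151, 0.989, -0.0]
wrist_force: [0.5, 0.3, -1.9]
gripper_width: 0.0249
gripper_force: 41.8
```

```bash
python3 - <<'E'
from h import *
shift([.5,0,.17],107.4)
p,W=cloud("side");np.save("e.npy",p)
# scoop pitch: grey-ish points in cloud above .07 near
m=(W[...,2]>.08)&(W[...,2]<.16)&(W[...,0]>.43)&(W[...,0]<.62)&(abs(W[...,1]+.06)<.06)
a=W[m];h=np.radians(17.4);u=(a[:,:2]-[.4789,-.0787])@[np.cos(h),np.sin(h)]
for lo in np.arange(-.02,.13,.01):
    k=(u>lo)&(u<lo+.01)
    if k.sum()>3:print(round(lo,2),k.sum(),np.round(np.percentile(a[k,2],[2,98]),3))
E
```

```text
shift cm [-4.39  6.93  0.08] twist -0.0 | pos [ 0.4788 -0.0793  0.1708] yang 107.4 zdown [ 0. -0. -1.] j7 1.98 F [ 0.5  0.3 -1.9] t 6.25 w 0.0249 gf 41.8
-0.01 171 [0.118 0.159]
0.0 100 [0.118 0.159]
0.01 159 [0.116 0.146]
0.02 145 [0.117 0.145]
0.03 149 [0.116 0.146]
0.04 151 [0.116 0.145]
0.05 144 [0.116 0.145]
0.06 142 [0.116 0.145]
0.07 135 [0.117 0.145]
0.08 131 [0.12  0.145]
0.09 123 [0.128 0.145]
0.1 89 [0.128 0.145]
```

```bash
cat >> h.py <<'E'
def pitch():
    pt,R,s=tool();h=np.arctan2(R[1,1],R[0,1])-np.pi/2;d=np.array([np.cos(h),np.sin(h)])
    p,W=cloud("side");v=W-pt;u=v[...,:2]@d;c=v[...,:2]@[-d[1],d[0]]
    m=(abs(c)<.035)&(abs(u)<.14)&(W[...,2]>.076)&(v[...,2]<-.0)
    out=[]
    for lo in np.arange(-.06,.13,.01):
        k=m&(u>lo)&(u<lo+.01)
        if k.sum()>3: out.append((int(round(lo*1000)),*[int(x) for x in np.percentile(v[...,2][k],[2,98])*1000]))
    print("u,zlo,zhi mm:",out,"w",round(s["gripper_width"],4),"gf",round(s["gripper_force"],1),"t",round(s["time"],2))
    return p
E
```

Call:
play_rows:
  motion: [0,0,0,0,-0.405,0,0,0,0,-0.405,0,0,0,0,-0.405]

```text
time: 6.6
position: [0.4788, -0.0792, 0.1708]
tcp_rot: [-0.0, -0.151, 0.988, -0.0]
wrist_force: [-0.2, -0.2, -2.2]
gripper_width: 0.0257
gripper_force: 14.9
```

```bash
python3 -c "
from h import *
pitch()"
```

```text
u,zlo,zhi mm: [(-10, -52, -1), (0, -51, -1), (10, -54, -24), (20, -53, -25), (30, -54, -25), (40, -54, -25), (50, -54, -25), (60, -54, -26), (70, -53, -25), (80, -51, -25), (90, -42, -26), (100, -43, -26)] w 0.0257 gf 14.9 t 6.6
```

Call:
play_rows:
  motion: [0,0,0,0,-0.4,0,0,0,0,-0.4,0,0,0,0,-0.4]

```text
time: 6.95
position: [0.4788, -0.0793, 0.1708]
tcp_rot: [-0.0, -0.151, 0.988, -0.0]
wrist_force: [0.3, 0.1, -2.8]
gripper_width: 0.0259
gripper_force: 9.5
```

```bash
python3 -c "
from h import *
pitch()"
```

```text
u,zlo,zhi mm: [(-20, -25, -22), (-10, -52, -2), (0, -54, 0), (10, -55, -25), (20, -53, -26), (30, -55, -25), (40, -54, -26), (50, -55, -26), (60, -55, -26), (70, -53, -26), (80, -52, -27), (90, -44, -27), (100, -43, -28)] w 0.0259 gf 9.5 t 6.95
```

Call:
play_rows:
  motion: [0,0,0,0,-0.397,0,0,0,0,-0.397,0,0,0,0,-0.397,0,0,0,0,-0.397]

```text
time: 7.4
position: [0.4787, -0.0793, 0.1708]
tcp_rot: [-0.0, -0.151, 0.989, -0.0]
wrist_force: [0.5, 1.1, -2.2]
gripper_width: 0.0256
gripper_force: 6.0
```

```bash
python3 -c "
from h import *
pitch()"
```

```text
u,zlo,zhi mm: [(-40, -47, -28), (-30, -48, -5), (-20, -54, -1), (-10, -59, -1), (0, -62, -31), (10, -67, -35), (20, -70, -40), (30, -74, -44), (40, -75, -47), (50, -77, -51), (60, -75, -55), (70, -76, -59)] w 0.0256 gf 6.0 t 7.4
```

Call:
play_rows:
  motion: [0,0,0,0,-0.397,0,0,0,0,-0.397,0,0,0,0,-0.397,0,0,0,0,-0.397]

```text
time: 7.85
position: [0.4788, -0.0793, 0.1708]
tcp_rot: [0.0, -0.151, 0.989, -0.0]
wrist_force: [-0.1, 0.2, -1.9]
gripper_width: 0.0259
gripper_force: 6.0
```

```bash
python3 -c "
from h import *
p=pitch()
cv2.imwrite('pics/s4.png',cv2.resize(p[160:340,200:400],(666,600))[:,:,::-1])"
```

```text
u,zlo,zhi mm: [(-40, -47, -29), (-30, -49, -5), (-20, -55, -1), (-10, -59, -1), (0, -63, -31), (10, -66, -36), (20, -71, -39), (30, -75, -43), (40, -74, -47), (50, -77, -51), (60, -75, -56), (70, -76, -59)] w 0.0259 gf 6.0 t 7.85
```

View pics/s4.png

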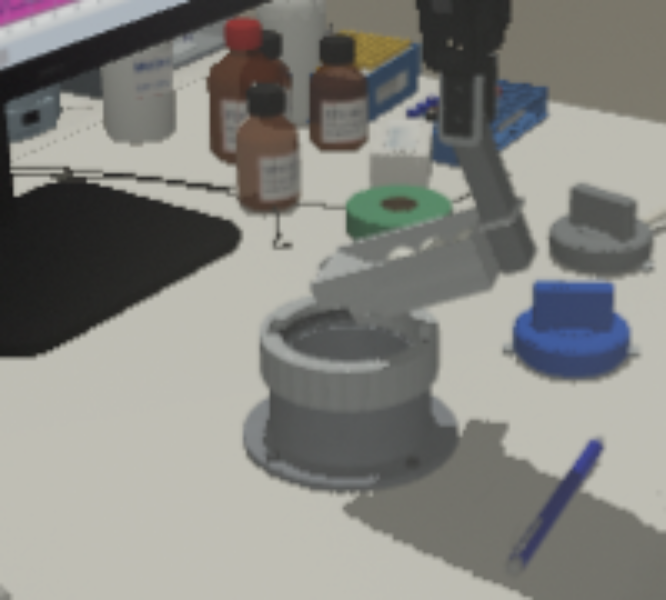

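Call:
play_rows:
  motion: [0,0,2.8,0,-0.397,0,0,2.8,0,-0.397,0,0,0.5,0,-0.397,0,0,2.8,0,-0.397,0,0,2.8,0,-0.397]

```text
time: 8.4
position: [0.4781, -0.0792, 0.1424]
tcp_rot: [-0.001, -0.151, 0.989, 0.0]
wrist_force: [0.1, 0.3, -0.1]
gripper_width: 0.0254
gripper_force: 6.2
```

```bash
python3 -c "
from h import *
p=pitch()"
```

```text
u,zlo,zhi mm: [(-40, -46, -35), (-30, -48, -7), (-20, -54, 0), (-10, -57, -1), (0, -60, -30), (10, -63, -33), (20, -65, -37), (30, -65, -40), (40, -65, -43), (50, -65, -47), (60, -65, -51), (70, -65, -54), (80, -61, -56)] w 0.0254 gf 6.2 t 8.4
```

Call:
play_rows:
  motion: [0,0,-3,0,-0.395,0,0,-3,0,-0.395,0,0,-3,0,-0.395,0,0,-3,0,-0.395]

```text
time: 8.85
position: [0.4784, -0.0792, 0.1726]
tcp_rot: [-0.0, -0.151, 0.988, 0.0]
wrist_force: [0.7, -0.2, -1.4]
gripper_width: 0.026
gripper_force: 3.9
```

```bash
python3 -c "
from h import *
p=pitch()"
```

```text
u,zlo,zhi mm: [(-50, -43, -30), (-40, -46, -12), (-30, -52, -1), (-20, -59, -1), (-10, -64, -4), (0, -68, -35), (10, -74, -41), (20, -78, -45), (30, -79, -51), (40, -82, -57), (50, -83, -62), (60, -80, -67)] w 0.026 gf 3.9 t 8.85
```

```bash
python3 - <<'E'
import numpy as np
zp=62
for t in range(25,66,5):
    a=np.radians(t);rot=lambda x,z:np.array([(x+45)*np.cos(a)+(z-zp)*np.sin(a),-(x+45)*np.sin(a)+(z-zp)*np.cos(a)])
    lip=rot(62,28);c=rot(26,0);hb=rot(-53,0)
    px=29-lip[0]
    under=np.array([hb,c,lip])
    need=[]
    for u in np.arange(-50,-38,1.):
        if under[0,0]<=u-px<=lip[0]: need.append(68-np.interp(u-px,under[:,0],under[:,1]))
    z=max(need) if need else 0
    z=max(z,30-min(c[1],lip[1]))
    print(t,"px",round(px,1),"pz",round(z,1),"lipz",round(z+lip[1],1),"cornerz",round(z+c[1]))
E
```

```text
25 px -53.6 pz 143.2 lipz 67.2 cornerz 57
30 px -46.7 pz 144.0 lipz 61.1 cornerz 55
35 px -39.1 pz 143.8 lipz 54.6 cornerz 52
40 px -31.1 pz 142.3 lipz 47.5 cornerz 49
45 px -22.6 pz 139.3 lipz 39.6 cornerz 45
50 px -13.7 pz 134.3 lipz 30.5 cornerz 40
55 px -4.5 pz 137.2 lipz 30.0 cornerz 43
60 px 4.9 pz 139.7 lipz 30.0 cornerz 47
65 px 14.6 pz 141.3 lipz 30.0 cornerz 51
```

Call:
play_rows:
  motion: [-0.6,0,0,0,-0.4,-1.2,0,0,0,-0.4,-1.2,0,0.6,0,-0.4,-1.2,0,1.2,0,-0.4,-1.2,0,1.8,0,-0.4,-1.2,0,2.3,0,-0.4,-1.2,0,2.6,0,-0.4,-1.2,0,2.6,0,-0.4]

```text
time: 9.7
position: [0.4904, -0.0765, 0.147]
tcp_rot: [0.0, -0.151, 0.989, -0.0]
wrist_force: [-1.9, -1.3, 5.9]
gripper_width: 0.0258
gripper_force: 8.2
```

```bash
python3 -c "
from h import *
p=pitch();shift([.5,0,.15])"
```

```text
u,zlo,zhi mm: [(-50, -41, -26), (-40, -47, -8), (-30, -51, -1), (-20, -56, -1), (-10, -60, -28), (0, -67, -34), (10, -70, -39), (20, -69, -43), (30, -69, -49), (40, -70, -53), (50, -70, -51), (60, -70, -54)] w 0.0258 gf 8.2 t 9.7
shift cm [-3.19  7.02 -0.3 ] twist None | pos [ 0.4904 -0.0765  0.1471] yang 107.4 zdown [ 0.001 -0.001 -1.   ] j7 1.97 F [-1.7 -0.7  5. ] t 9.75 w 0.0261 gf 8.2
```

```bash
cat >> h.py <<'E'
def edge(n="side"):
    pt,R,s=tool();h=np.arctan2(R[1,1],R[0,1])-np.pi/2;d=np.array([np.cos(h),np.sin(h)])
    p,W=cloud(n);v=W-pt;u=v[...,:2]@d;c=v[...,:2]@[-d[1],d[0]]
    for a,b in((-.03,-.02),(.02,.03)):
        print(n,"c",a,[(int(x*1000),int(np.nanmax(v[...,2][k])*1000),int(np.nanmax(W[...,2][k])*1000)) for x in np.arange(0,.13,.005) for k in[(c>a)&(c<b)&(u>x)&(u<x+.005)&(v[...,2]<-.02)] if k.sum()>1])
    return p,W,u,c
E
python3 -c "
from h import *
pt=tool()[0];h=np.radians(17.4);print('px',(pt[:2]-[.54,-.0595])@[np.cos(h),np.sin(h)],(pt[:2]-[.54,-.0595])@[-np.sin(h),np.cos(h)])
edge();edge('top')"
```

```text
px -0.052366260179512916 -0.0013917887611486653
side c -0.03 [(0, -33, 113), (5, -36, 110), (10, -39, 107), (15, -42, 104), (20, -44, 102), (25, -46, 100), (30, -49, 97), (35, -51, 95), (40, -56, 90), (45, -56, 90), (50, -62, 84), (55, -62, 84), (60, -66, 80), (70, -113, 33), (75, -76, 70), (80, -76, 70), (85, -76, 70), (90, -76, 70), (115, -145, 1), (120, -145, 1), (125, -145, 1)]
side c 0.02 [(0, -32, 114), (5, -34, 112), (10, -38, 108), (15, -39, 107), (20, -43, 103), (25, -46, 100), (30, -48, 98), (35, -50, 96), (40, -54, 92), (45, -54, 92), (50, -52, 95), (55, -52, 94), (60, -57, 89), (65, -67, 79), (80, -77, 69), (85, -76, 70), (90, -77, 69), (95, -77, 70), (100, -139, 7), (105, -137, 9), (110, -144, 2), (115, -144, 2), (120, -144, 2), (125, -144, 2)]
top c -0.03 []
top c 0.02 []
```

Call:
play_rows:
  motion: [0,0,-0.6,0,-0.4,0.8,0,-0.6,0,-0.4,0.8,0,-0.6,0,-0.395,0.8,0,-4,0,-0.394,0.8,0,-4,0,-0.394,0.8,0,-1,0,-0.396,0.8,0,-4,0,-0.394,0.8,0,-4,0,-0.4]

```text
time: 10.65
position: [0.4834, -0.0782, 0.1881]
tcp_rot: [0.001, -0.151, 0.989, -0.0]
wrist_force: [1.0, -0.2, -2.3]
gripper_width: 0.0258
gripper_force: 6.5
```

```bash
python3 -c "
from h import *
edge();shift([.5,0,.15])"
```

```text
side c -0.03 [(0, -39, 148), (5, -43, 144), (10, -48, 139), (15, -51, 136), (20, -55, 132), (25, -58, 129), (30, -63, 124), (35, -64, 123), (80, -121, 66), (85, -117, 70), (90, -117, 70), (95, -117, 70), (100, -117, 70), (120, -186, 1), (125, -185, 2)]
side c 0.02 [(0, -41, 146), (5, -44, 143), (10, -48, 139), (15, -52, 135), (20, -55, 132), (25, -58, 129), (30, -61, 126), (35, -61, 126), (40, -63, 124), (45, -64, 124), (50, -76, 111), (85, -119, 68), (90, -117, 70), (95, -117, 70), (100, -117, 70), (105, -124, 63), (110, -179, 8), (115, -180, 7), (120, -186, 1), (125, -184, 3)]
shift cm [-3.93  6.96  3.73] twist None | pos [ 0.4832 -0.0781  0.1873] yang 107.4 zdown [ 0.002 -0.    -1.   ] j7 1.97 F [-0.   0.4 -2.1] t 10.7 w 0.0259 gf 6.6
```

Call:
play_rows:
  motion: [-0.5,0,0.8,0,-0.4,-1,0,1.8,0,-0.4,-1.4,0,2.6,0,-0.4,-1.4,0,3.2,0,-0.4,-1.4,0,3.6,0,-0.4,-1.8,0,4,0,-0.4,-2.2,0,4.1,0,-0.4,-2.2,0,4.1,0,-0.4]

```text
time: 11.5
position: [0.5045, -0.0713, 0.1463]
tcp_rot: [0.001, -0.151, 0.988, -0.0]
wrist_force: [-1.4, 1.2, 8.2]
gripper_width: 0.0256
gripper_force: 9.2
```

```bash
python3 -c "
from h import *
edge();shift([.5,0,.15])
print(boxes_of('side','ball_0_center'))"
```

```text
side c -0.03 [(0, -38, 107), (5, -42, 103), (10, -46, 99), (15, -51, 95), (20, -54, 91), (25, -58, 87), (30, -62, 83), (60, -96, 50), (65, -76, 70), (70, -75, 70), (75, -75, 70), (80, -76, 69), (100, -143, 3), (105, -144, 2), (110, -143, 2), (115, -144, 1), (120, -144, 1), (125, -144, 2)]
side c 0.02 [(0, -39, 106), (5, -42, 103), (10, -47, 99), (15, -50, 95), (20, -53, 92), (25, -57, 88), (30, -58, 88), (35, -65, 81), (40, -57, 88), (45, -59, 87), (65, -76, 69), (70, -75, 70), (75, -76, 70), (80, -76, 70), (85, -136, 9), (90, -138, 7), (95, -139, 6), (100, -144, 2), (105, -144, 1), (110, -143, 3), (115, -144, 1), (120, -142, 3), (125, -144, 2)]
shift cm [-1.73  6.94 -0.37] twist None | pos [ 0.5042 -0.0714  0.1463] yang 107.4 zdown [ 0.001  0.    -1.   ] j7 1.96 F [-1.7  0.4  7.3] t 11.55 w 0.0258 gf 9.2
[{'extent': [304.6, 213.1, 334.5, 233.4], 'p': 0.35}]
```

Call:
play_rows:
  motion: [0,0,-0.3,0,-0.4,-0.4,0,-0.3,0,-0.4,-0.8,0,-0.3,0,-0.4,-1.1,0,-0.3,0,-0.4,-1.4,0,-0.3,0,-0.4,-1.7,0,-0.3,0,-0.4,-1.7,0,-0.3,0,-0.4]

```text
time: 12.3
position: [0.5202, -0.0662, 0.1487]
tcp_rot: [0.0, -0.151, 0.988, 0.0]
wrist_force: [-0.5, -0.0, -1.5]
gripper_width: 0.0259
gripper_force: 8.2
```

```bash
python3 -c "
from h import *
edge();shift([.5,0,.15])"
```

```text
side c -0.03 [(0, -39, 109), (5, -43, 105), (10, -45, 103), (15, -50, 98), (20, -54, 93), (25, -58, 90), (40, -70, 78), (45, -73, 75), (85, -146, 2), (90, -146, 1), (95, -146, 2), (100, -147, 1), (105, -146, 1), (110, -145, 2), (115, -146, 2), (120, -146, 2), (125, -146, 2)]
side c 0.02 [(0, -38, 109), (5, -41, 107), (10, -44, 104), (15, -48, 100), (20, -52, 96), (25, -56, 91), (30, -61, 87), (35, -61, 86), (40, -59, 89), (45, -60, 87), (50, -63, 85), (55, -78, 70), (60, -79, 69), (65, -78, 69), (70, -140, 8), (75, -140, 8), (80, -145, 3), (85, -145, 3), (90, -146, 2), (95, -146, 2), (100, -146, 2), (105, -145, 2), (110, -146, 1), (115, -146, 2), (120, -146, 2), (125, -146, 2)]
shift cm [-0.08  6.92 -0.13] twist None | pos [ 0.5199 -0.0663  0.1487] yang 107.4 zdown [-0. -0. -1.] j7 1.95 F [ 0.1  0.8 -1.8] t 12.35 w 0.0256 gf 8.1
```

```bash
python3 -c "
from h import *
p=pitch()
q,_=camera('top')
a=cv2.resize(p[160:340,220:400],(500,500));b=cv2.resize(q[190:280,260:350],(300,300),interpolation=3)
im=np.zeros((500,800,3),np.uint8);im[:,:500]=a;im[:300,500:]=b
cv2.imwrite('pics/s5.png',im[:,:,::-1])"
```

```text
u,zlo,zhi mm: [(-60, -31, -13), (-50, -39, 0), (-40, -46, -1), (-30, -55, -1), (-20, -62, -24), (-10, -70, -31), (0, -70, -39), (10, -72, -46), (20, -71, -54), (30, -71, -55), (40, -72, -56), (50, -68, -57), (60, -70, -63)] w 0.0256 gf 8.1 t 12.35
```

View pics/s5.png

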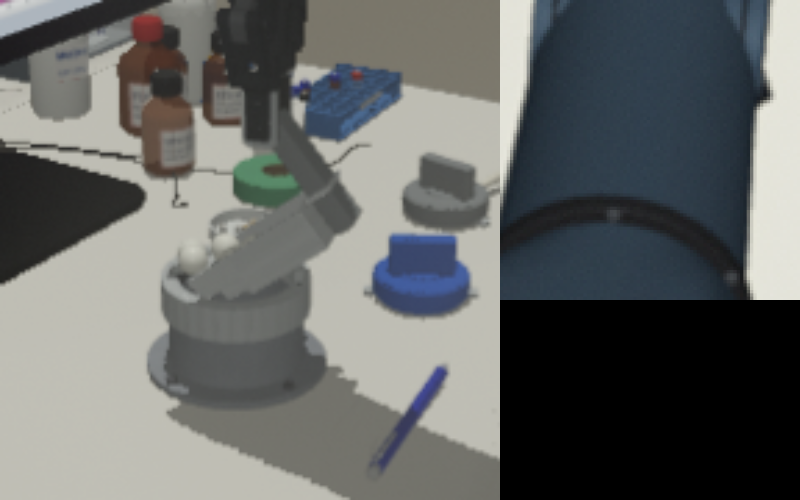

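Call:
play_rows:
  motion: [0,0,0,0,-0.405,0.3,0,-0.3,0,-0.405,0.8,0,-0.7,0,-0.405,1.3,0,-1.1,0,-0.405,1.8,0,-1.5,0,-0.405,2.3,0,-1.9,0,-0.405,2.6,0,-2.1,0,-0.405,2.6,0,-2.1,0,-0.405]

```text
time: 13.25
position: [0.4948, -0.0744, 0.1703]
tcp_rot: [0.0, -0.151, 0.989, -0.0]
wrist_force: [-0.1, 0.6, -1.4]
gripper_width: 0.0257
gripper_force: 11.7
```

```bash
python3 -c "
from h import *
p,W,u,c=edge();pitch()"
```

```text
side c -0.03 [(0, -38, 131), (5, -42, 127), (10, -45, 124), (15, -49, 120), (20, -54, 115), (25, -57, 112), (45, -73, 96), (65, -122, 47), (70, -103, 66), (75, -100, 69), (80, -100, 69), (85, -100, 70), (90, -100, 69), (110, -167, 2), (115, -168, 2), (120, -168, 1), (125, -167, 2)]
side c 0.02 [(0, -37, 132), (5, -43, 127), (10, -45, 124), (15, -49, 120), (20, -54, 116), (25, -56, 113), (30, -60, 109), (35, -64, 105), (40, -69, 100), (45, -71, 98), (75, -100, 69), (80, -99, 70), (85, -100, 70), (90, -100, 69), (95, -161, 8), (100, -161, 8), (105, -162, 7), (110, -167, 2), (115, -167, 2), (120, -166, 3), (125, -168, 1)]
u,zlo,zhi mm: [(-60, -31, -13), (-50, -39, -1), (-40, -47, 0), (-30, -55, 0), (-20, -63, -23), (-10, -70, -32), (0, -74, -39), (10, -80, -47), (20, -80, -54), (30, -84, -55), (40, -80, -60)] w 0.026 gf 11.7 t 13.3
```

```bash
python3 -c "
from h import *
p,W,u,c=edge();q=p.astype(int)
w=(q.min(2)>185)&(q.max(2)-q.min(2)<25)
z=W[...,2]
for lo in np.arange(-.05,.13,.02):
    k=w&(u>lo)&(u<lo+.02)&(abs(c)<.04)&(z>.02);
    if k.sum(): print(round(lo,2),k.sum(),np.round(np.nanmean(z[k]),3))
for i in range(2):
  for o in boxes_of('side','ball_0_center'):print(np.round(o['extent']),o['p'])
for o in boxes_of('side','scoop'):print('scoop',np.round(o['extent']),o['p'])
print(camera_params('side')['tvec'],(-cv2.Rodrigues(camera_params('side')['rvec'])[0].T@camera_params('side')['tvec']))"
```

```text
side c -0.03 [(0, -37, 132), (5, -42, 127), (10, -47, 122), (15, -49, 119), (20, -54, 115), (25, -58, 111), (65, -117, 52), (70, -100, 68), (75, -100, 69), (80, -98, 71), (85, -99, 70), (90, -99, 70), (110, -168, 1), (115, -167, 2), (120, -168, 1), (125, -167, 2)]
side c 0.02 [(0, -37, 132), (5, -41, 128), (10, -45, 123), (15, -49, 120), (20, -52, 117), (25, -56, 112), (30, -61, 108), (35, -64, 105), (40, -68, 101), (45, -72, 97), (75, -99, 70), (80, -100, 69), (85, -99, 70), (90, -99, 70), (95, -160, 9), (100, -161, 8), (105, -168, 1), (110, -167, 2), (115, -167, 2), (120, -166, 3), (125, -168, 1)]
0.03 5 0.114
[310. 234. 320. 242.] 0.5
[310. 234. 320. 242.] 0.5
scoop [304. 188. 366. 263.] 0.77
scoop [295. 233. 311. 249.] 0.52
scoop [365. 214. 394. 240.] 0.51
[0.41155665 0.23406995 0.66674268] [0.05963424 0.6469301  0.49662724]
```

Call:
play_rows:
  motion: [0,0,0,0,-0.43,0,0,0,0,-0.43,-0.6,0,0,0,-0.43,-0.6,0,0,0,-0.43,2,0,0,0,-0.43,2,0,0,0,-0.43,-0.5,0,0,0,-0.43,-0.5,0,0,0,-0.43,2,0,0,0,-0.43,2,0,0,0,-0.43]
  force: 40

```text
time: 14.55
position: [0.4733, -0.0811, 0.1695]
tcp_rot: [-0.001, -0.151, 0.989, 0.0]
wrist_force: [-0.6, -0.1, -1.0]
gripper_width: 0.0245
gripper_force: 32.7
```

```bash
cat >b.py <<'E'
from h import *
p,W,u,c=edge();q=p.astype(int);shift([.5,0,.15])
w=(q.min(2)>185)&(q.max(2)-q.min(2)<25)
z=W[...,2]
for lo in np.arange(-.05,.13,.02):
    k=w&(u>lo)&(u<lo+.02)&(abs(c)<.04)&(z>.02);
    if k.sum(): print(round(lo,2),k.sum(),np.round(np.nanmean(z[k]),3))
for o in boxes_of('side','ball_0_center'):print(np.round(o['extent']),o['p'])
E
python3 b.py
```

```text
side c -0.03 [(0, -40, 129), (5, -44, 125), (10, -46, 123), (15, -51, 117), (20, -56, 113), (25, -58, 110), (30, -62, 106), (35, -66, 103), (40, -70, 99), (45, -73, 95), (90, -108, 60), (95, -98, 70), (100, -98, 70), (105, -99, 70), (110, -98, 70)]
side c 0.02 [(0, -38, 131), (5, -42, 126), (10, -46, 123), (15, -51, 118), (20, -53, 115), (25, -58, 111), (30, -62, 106), (35, -65, 103), (40, -68, 100), (45, -73, 96), (100, -99, 70), (105, -99, 69), (110, -99, 69), (115, -99, 70), (120, -161, 8), (125, -161, 8)]
shift cm [-4.81  6.95  1.98] twist None | pos [ 0.4749 -0.0806  0.1698] yang 107.3 zdown [-0.001 -0.    -1.   ] j7 1.98 F [ 0.1  0.2 -1.8] t 14.6 w 0.0247 gf 32.7
```

```bash
python3 -c "
from h import *
f=[]
for i in range(14):
    camera('side');f.append(get_state()['wrist_force'])
f=np.array(f);print(f.mean(0),f.std(0))"
```

```text
[-0.16745634 -0.04842007 -1.26663014] [0.48137688 0.57147715 0.41939012]
```

Call:
play_rows:
  motion: [0,0,-2,0,-0.43,0,0,-4,0,-0.43,-1.3,3,-4,0,-0.43,-3,7,-4,0,-0.43,-4.7,11,-4,0,-0.43,-6.5,15,-4,0,-0.43,-8,18.5,-4,0,-0.43,-8.9,20.5,-4,0,-0.43,-8.9,20.5,-1,0,-0.43,-8.9,20.5,2.5,0,-0.43,-8.9,20.5,5.5,0,-0.43,-8.9,20.5,7.5,0,-0.43]

```text
time: 16.55
position: [0.4987, 0.1419, 0.0929]
tcp_rot: [-0.001, -0.151, 0.988, -0.0]
wrist_force: [0.5, 0.6, -0.9]
gripper_width: 0.0249
gripper_force: 32.7
```

```bash
python3 - <<'E'
from h import *
shift([.498,.1415,.083],107.4);pitch();edge()
p,W=cloud("top");q=p.astype(int)
c=np.array([.540,-.0595]);r=np.hypot(*np.moveaxis(W[...,:2]-c,2,0))
k=(r<.05);print("bowl z hist",np.histogram(W[...,2][r<.034],bins=[-.01,.008,.016,.022,.028,.034,.04,.05,.06,.08]))
for o in boxes_of("top","ball_0_center"):print("ball",np.round(o["extent"]),round(o["p"],2))
cv2.imwrite("pics/t6.png",cv2.resize(p[200:270,270:340],(700,700),interpolation=2)[:600,:,::-1])
E
```

```text
shift cm [ 0.07 -0.02  0.99] twist 0.0 | pos [0.4987 0.1419 0.0929] yang 107.4 zdown [-0.002 -0.001 -1.   ] j7 1.5 F [ 0.5  0.6 -0.9] t 16.55 w 0.0249 gf 32.7
u,zlo,zhi mm: [(-60, -16, -12), (-50, -15, 0), (-40, -15, 0), (-30, -16, -1)] w 0.0249 gf 32.7 t 16.55
side c -0.03 [(0, -37, 53), (5, -40, 50), (10, -43, 46), (15, -48, 41), (20, -52, 38), (25, -57, 33), (30, -60, 30), (35, -64, 26), (40, -69, 21), (45, -73, 17), (55, -87, 3), (60, -86, 3), (65, -87, 3), (70, -87, 2), (75, -87, 3), (80, -88, 2), (85, -87, 2), (90, -87, 3), (95, -88, 2), (100, -87, 3), (105, -87, 2), (110, -87, 2), (115, -87, 3), (120, -88, 2), (125, -88, 2)]
side c 0.02 [(0, -36, 53), (5, -40, 50), (10, -44, 46), (15, -48, 42), (20, -52, 38), (25, -56, 34), (30, -60, 30), (35, -63, 27), (40, -67, 22), (45, -72, 18), (50, -88, 2), (55, -87, 2), (60, -88, 2), (65, -88, 2), (70, -88, 2)]
bowl z hist (array([ 54, 252,  39, 170, 119,  10,   1,   0,   0]), array([-0.01 ,  0.008,  0.016,  0.022,  0.028,  0.034,  0.04 ,  0.05 ,
        0.06 ,  0.08 ]))
ball [275. 208. 330. 266.] 0.71
```

View pics/t6.png

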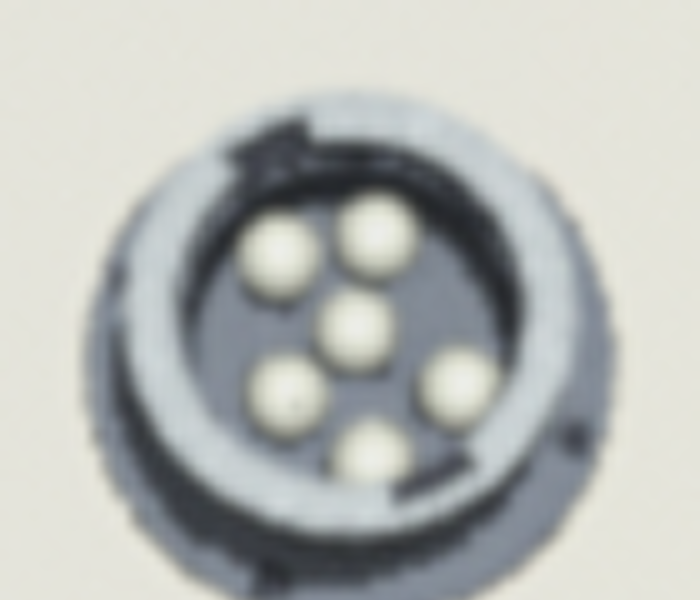

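All six balls show in the bowl, at about (297,225), (308,223), (306,233), (299,239), (316,238) and (307,246) in the full top picture. The notches are at (297,214) and (313,247). Next I'll level the scoop against the table.

Call:
play_rows:
  motion: [0,0,0.6,0,-0.43,0,0,1,0,-0.41,0.4,0,1.3,0,-0.4,0.9,0,1.6,0,-0.4,1.4,0,1.9,0,-0.4,1.9,0,2.2,0,-0.4,2.4,0,2.5,0,-0.4,2.9,0,2.7,0,-0.4,3.3,0,2.9,0,-0.4,3.6,0,3,0,-0.4]

```text
time: 17.75
position: [0.4654, 0.1314, 0.065]
tcp_rot: [0.001, -0.151, 0.989, 0.0]
wrist_force: [-0.3, -0.0, -1.2]
gripper_width: 0.0254
gripper_force: 10.3
```

```bash
python3 - <<'E'
from h import *
shift([.498,.1415,.06],107.4);edge()
E
```

```text
shift cm [-3.41 -0.01  0.51] twist -0.0 | pos [0.4654 0.1314 0.065 ] yang 107.4 zdown [ 0.001  0.    -1.   ] j7 1.5 F [-0.3 -0.  -1.2] t 17.75 w 0.0254 gf 10.3
side c -0.03 [(0, -21, 43), (5, -21, 43), (10, -22, 42), (15, -24, 40), (20, -26, 38), (25, -26, 38), (30, -27, 37), (35, -30, 34), (40, -31, 33), (45, -32, 32), (50, -33, 31), (55, -35, 29), (60, -36, 28), (65, -38, 26), (70, -39, 25), (75, -42, 22), (90, -62, 2), (95, -61, 3), (100, -61, 3), (105, -61, 3), (110, -62, 2), (115, -61, 3), (120, -62, 2), (125, -61, 3)]
side c 0.02 [(0, -20, 44), (5, -21, 43), (10, -23, 41), (15, -24, 40), (20, -25, 39), (25, -27, 37), (30, -29, 36), (35, -29, 35), (40, -30, 34), (45, -32, 32), (50, -34, 30), (55, -36, 28), (60, -36, 28), (65, -38, 26), (70, -39, 25), (75, -40, 24), (80, -60, 4), (85, -62, 2), (90, -62, 2), (95, -61, 3), (100, -62, 2), (105, -63, 1)]
```

Call:
play_rows:
  motion: [0.3,0,0.4,0,-0.4,0.6,0,0.8,0,-0.4,0.8,0,1.1,0,-0.4,0.8,0,1.1,0,-0.4]

```text
time: 18.2
position: [0.4558, 0.1282, 0.0535]
tcp_rot: [-0.002, -0.151, 0.989, -0.0]
wrist_force: [-4.9, -1.5, 7.2]
gripper_width: 0.0255
gripper_force: 9.5
```

```bash
python3 - <<'E'
from h import *
shift([.498,.1415,.06],107.4);edge()
E
```

```text
shift cm [-4.42  0.   -0.67] twist -0.0 | pos [0.4558 0.1282 0.0535] yang 107.4 zdown [-0.003 -0.001 -1.   ] j7 1.49 F [-4.9 -1.5  7.2] t 18.2 w 0.0255 gf 9.5
side c -0.03 [(0, -20, 32), (5, -20, 33), (10, -20, 32), (15, -20, 33), (20, -20, 32), (25, -21, 32), (30, -20, 33), (35, -20, 33), (40, -20, 33), (45, -20, 32), (50, -21, 31), (55, -21, 31), (60, -22, 30), (65, -22, 31), (70, -23, 30), (75, -24, 28), (80, -24, 28), (85, -25, 28), (100, -50, 3), (105, -50, 2), (110, -50, 3), (115, -49, 3), (120, -50, 3), (125, -50, 3)]
side c 0.02 [(0, -20, 33), (5, -20, 33), (10, -20, 33), (15, -20, 33), (20, -20, 32), (25, -20, 33), (30, -20, 32), (35, -20, 32), (40, -20, 33), (45, -21, 32), (50, -21, 31), (55, -20, 32), (60, -22, 31), (65, -22, 30), (70, -22, 30), (75, -25, 28), (80, -25, 27), (85, -26, 27), (90, -51, 2), (95, -49, 4), (100, -50, 2), (105, -50, 3), (110, -50, 2), (115, -51, 2)]
```

Call:
play_rows:
  motion: [0,0,-0.1,0,-0.3,0,0,-0.1,0,0,0,0,-0.1,0,0.6,0,0,-0.1,0,1,0,0,-1,0,1,0,0,-4,0,1,0,0,-8,0,1,0,0,-12,0,1,0,0,-15,0,1,0,0,-15,0,1]

```text
time: 19.25
position: [0.4597, 0.1296, 0.2083]
tcp_rot: [0.004, -0.151, 0.989, 0.001]
wrist_force: [0.7, -0.5, 1.0]
gripper_width: 0.0851
gripper_force: 0.0
```

```bash
python3 - <<'E'
from h import *
p,W=cloud("side");z=W[...,2]
m=(W[...,0]>.42)&(W[...,0]<.60)&(W[...,1]>.09)&(W[...,1]<.2)
k=W[m&(z>.07)&(z<.1)];print("handle",len(k),k.mean(0),k[:,2].max(),rect(k[:,:2]))
h=np.radians(17.4);u=(W[...,:2]-[.4558,.1282])@[np.cos(h),np.sin(h)]
print([(round(a,2),round(float(np.percentile(z[m&(z>.015)&(z<.06)&(u>a)&(u<a+.01)],95)),3)) for a in np.arange(0,.1,.01) if (m&(z>.015)&(z<.06)&(u>a)&(u<a+.01)).any()])
shift([.5325,-.3647,.2],82)
# top: trap notch mid & cap
p,W=cloud("top");z=W[...,2]
g=np.zeros((480,640),bool);g[218:264,416:458]=1
k=W[g&(z>.037)&(z<.056)];print("knob",len(k),rect(k[:,:2]));k=W[g&(z>.015)&(z<.056)];print("plug",rect(k[:,:2]),circ(k[:,:2]))
c=camera_params("top");R=cv2.Rodrigues(c["rvec"])[0]
for px in((297.5,214.5),(313.5,247.5)):
    q=cv2.undistortPoints(np.array([[px]]),c["intrinsics"],c["dist"])[0,0];d=R.T@[*q,1];o=-R.T@c["tvec"];print(o+d*(.068-o[2])/d[2])
E
```

```text
handle 220 [0.42845107 0.12655516 0.08125559] 0.08791723383174933 ((431.27813720703125, 122.69847106933594), (16.5867862701416, 28.923446655273438), 15.230937957763672)
[(np.float64(0.0), 0.032), (np.float64(0.01), 0.032), (np.float64(0.02), 0.033), (np.float64(0.03), 0.032), (np.float64(0.04), 0.032), (np.float64(0.05), 0.032), (np.float64(0.06), 0.032), (np.float64(0.07), 0.032), (np.float64(0.08), 0.031)]
shift cm [  7.72 -49.35   0.57] twist 25.4 | pos [0.4587 0.1293 0.2062] yang 107.4 zdown [ 0.004  0.002 -1.   ] j7 1.5 F [-0.1  1.  -0.2] t 19.3 w 0.0855 gf 0.0
knob 146 ((533.2454833984375, -364.4403991699219), (15.186466217041016, 51.31231689453125), 80.67303466796875)
plug ((531.4453735351562, -363.76776123046875), (72.67144012451172, 73.03766632080078), 29.059120178222656) (array([ 0.53150342, -0.36540533]), np.float64(0.02543123300049266))
[ 0.57578619 -0.0437419   0.068     ]
[ 0.50194122 -0.08086668  0.068     ]
```

Call:
play_rows:
  motion: [1.2,-5,0,4,1,2,-10,0,10,1,2.8,-15,0,16,1,3.6,-20,0,22,1,4.4,-25,0,25.9,1,5.2,-30,0,25.9,1,6,-35,0,25.9,1,6.7,-40,0,25.9,1,7.3,-45,0,25.9,1,7.7,-49.4,0,25.9,1,7.7,-49.4,0,25.9,1,7.7,-49.4,0,25.9,1]

```text
time: 20.55
position: [0.5306, -0.3664, 0.2017]
tcp_rot: [-0.002, 0.075, 0.997, 0.001]
wrist_force: [0.6, 0.7, -0.3]
gripper_width: 0.0854
gripper_force: 0.0
```

Call:
play_rows:
  motion: [0,0,0,0,1,0,0,0,0,1,0,0,0,0,1]

```text
time: 20.85
position: [0.5321, -0.3641, 0.204]
tcp_rot: [0.0, 0.073, 0.997, 0.0]
wrist_force: [0.8, -0.3, 0.1]
gripper_width: 0.0854
gripper_force: 0.0
```

```bash
python3 - <<'E'
from h import *
p,W=cloud("side");z=W[...,2]
m=(W[...,0]>.49)&(W[...,0]<.58)&(W[...,1]>-.41)&(W[...,1]<-.32)
k=W[m&(z>.04)&(z<.056)];print("knob side",len(k),rect(k[:,:2]))
k=W[m&(z>.015)&(z<.056)];print("plug side",rect(k[:,:2]))
k=W[m&(z>.018)&(z<.026)];print("plug top",len(k),k[:,2].mean(),cv2.minEnclosingCircle(k[:,:2].astype(np.float32)*1000))
shift([.5325,-.3645,.1],81.3)
E
```

```text
knob side 118 ((533.4925537109375, -362.598388671875), (15.82071590423584, 51.42991638183594), 84.75466918945312)
plug side ((528.04052734375, -360.24200439453125), (76.26612854003906, 63.81035614013672), 40.78642272949219)
plug top 240 0.021683719064396197 ((531.4771118164062, -368.7289123535156), 42.16935729980469)
shift cm [-4.000e-02 -1.000e-02  1.041e+01] twist 0.3 | pos [ 0.5321 -0.3644  0.2041] yang 81.6 zdown [ 0.  0. -1.] j7 2.07 F [ 1.1 -0.9  0.8] t 20.9 w 0.0851 gf 0.0
```

Call:
play_rows:
  motion: [-0.1,0,4,0,1,-0.1,0,8,0,1,-0.1,0,12,0,1,-0.1,0,14,0,1,-0.1,0,15.5,0,1,-0.1,0,16.1,0,1,-0.1,0,16.1,0,0.2,-0.1,0,16.1,0,-0.5,-0.1,0,16.1,0,-1,-0.1,0,16.1,0,-1,-0.1,0,16.1,0,-1,-0.1,0,16.1,0,-1]
  force: 60

```text
time: 22.1
position: [0.5329, -0.3657, 0.0432]
tcp_rot: [0.0, 0.074, 0.997, -0.0]
wrist_force: [-0.2, -0.5, -0.0]
gripper_width: 0.0003
gripper_force: 0.0
```

Call:
play_rows:
  motion: [0,0,0,0,-1,0,0,0,0,-1,0,0,0,0,-1]
  force: 100

```text
time: 22.4
position: [0.5328, -0.3657, 0.0428]
tcp_rot: [-0.0, 0.074, 0.997, -0.0]
wrist_force: [0.4, 0.9, 0.2]
gripper_width: 0.0
gripper_force: 0.0
```

Call:
play_rows:
  motion: [0,0,-2,0,-1,0,0,-6,0,-1,0,0,-10,0,-1,0,0,-12,0,-1,0,0,-12,0,-1,0,0,-12,0,-1]

```text
time: 23.0
position: [0.5328, -0.3655, 0.1629]
tcp_rot: [0.0, 0.074, 0.997, -0.0]
wrist_force: [-0.1, 1.0, -1.4]
gripper_width: -0.0002
gripper_force: 0.0
```

```bash
python3 - <<'E'
from h import *
for n in("side","top"):
    p,W=cloud(n);z=W[...,2]
    m=(W[...,0]>.48)&(W[...,0]<.59)&(W[...,1]>-.42)&(W[...,1]<-.31)
    k=W[m&(z>.11)&(z<.148)];print("cap",n,len(k),k[:,2].min() if len(k) else 0,rect(k[:,:2]) if len(k)>3 else "",np.round(np.percentile(k[:,2],[5,30,50,70,95]),3) if len(k) else "")
shift([.5395,-.0603,.1636],117.3)
E
```

```text
cap side 0 0  
cap top 0 0  
shift cm [ 3.78 30.26 -0.17] twist -35.8 | pos [ 0.5322 -0.3651  0.1616] yang 81.5 zdown [-0.002  0.001 -1.   ] j7 2.08 F [-0.4  0.2 -0.5] t 23.1 w -0.0001 gf 0.0
```

```bash
python3 - <<'E'
from h import *
for n in("side","top"):
    p,W=cloud(n);z=W[...,2]
    m=(W[...,0]>.45)&(W[...,0]<.62)&(W[...,1]>-.45)&(W[...,1]<-.27)
    k=W[m&(z>.037)&(z<.06)];print(n,len(k),rect(k[:,:2]) if len(k)>3 else "",np.round(np.percentile(k[:,2],[5,50,95]),3))
    for o in boxes_of(n,"cap"):print(np.round(o["extent"]),round(o["p"],2))
    for o in boxes_of(n,"blue cap") if 0 else []:pass
    print([p[int(v),int(u)].tolist() for u,v in proj(n,[[.5325,-.3645,.048]])])
E
```

```text
side 144 ((533.6328125, -363.5479736328125), (18.432783126831055, 51.587257385253906), 82.4966812133789) [0.038 0.046 0.051]
[352. 246. 394. 276.] 0.93
[368. 212. 396. 244.] 0.78
[[79, 80, 78]]Traceback (most recent call last):
  File "<stdin>", line 5, in <module>
    return _quantile_unchecked(
        a, q, axis, out, overwrite_input, method, keepdims, weights)
    return _ureduce(a,
                    func=_quantile_ureduce_func,
    ...<5 lines>...
                    overwrite_input=overwrite_input,
                    method=method)
    r = func(a, **kwargs)
    result = _quantile(arr,
                       quantiles=q,
    ...<2 lines>...
                       out=out,
                       weights=wgt)
    slices_having_nans = np.isnan(arr[-1, ...])
                                  ~~~^^^^^^^^^
IndexError: index -1 is out of bounds for axis 0 with size 0
```

```bash
python3 - <<'E'
from h import *
p,W=cloud("side");z=W[...,2];pt=tool()[0];print(pt)
m=(np.hypot(W[...,0]-pt[0],W[...,1]-pt[1])<.06)&(z>.06)&(z<.4)
k=W[m];q=p[m]
for lo in np.arange(.1,.26,.01):
    s=(k[:,2]>lo)&(k[:,2]<lo+.01)
    if s.sum(): print(round(lo,2),s.sum(),np.round(k[s].mean(0),3),np.round(np.ptp(k[s],0),3),q[s].mean(0).astype(int))
E
```

```text
[ 0.53239887 -0.36537754  0.16182394]
0.18 28 [ 0.53  -0.36   0.187] [0.022 0.017 0.006] [86 87 84]
0.19 49 [ 0.529 -0.356  0.195] [0.021 0.024 0.009] [63 63 60]
0.2 50 [ 0.529 -0.355  0.205] [0.021 0.021 0.009] [64 65 62]
0.21 59 [ 0.529 -0.356  0.214] [0.02  0.031 0.01 ] [62 62 59]
0.22 54 [ 0.527 -0.357  0.225] [0.022 0.052 0.01 ] [47 47 44]
0.23 124 [ 0.528 -0.353  0.235] [0.037 0.078 0.01 ] [43 43 40]
0.24 123 [ 0.526 -0.355  0.245] [0.038 0.089 0.01 ] [42 42 39]
0.25 159 [ 0.526 -0.352  0.255] [0.04  0.105 0.01 ] [42 42 39]
```

The camera shows the fingertips about 20 mm above the reported TCP, so the true grasp point sits about 39 mm higher than reported. I'll allow for that on the next grasp.

Call:
play_rows:
  motion: [-0.1,0,0,0,1,-0.1,0,0,0,1,-0.1,0,0,0,1,-0.1,0,3,0,1,-0.1,0,7,0,1,-0.1,0,10,0,1,-0.1,0,12.5,0,1,-0.1,0,14,0,1,-0.1,0,15,0,1,-0.1,0,15.5,0,1,-0.1,0,15.5,0,1]
  force: 40

```text
time: 24.4
position: [0.5339, -0.3659, 0.008]
tcp_rot: [0.0, 0.074, 0.997, -0.0]
wrist_force: [-1.4, -0.2, -0.2]
gripper_width: 0.0858
gripper_force: 0.0
```

Call:
play_rows:
  motion: [0,0,0,0,0.2,0,0,0,0,-0.4,0,0,0,0,-1,0,0,0,0,-1,0,0,0,0,-1,0,0,0,0,-1]

```text
time: 25.0
position: [0.534, -0.366, 0.0083]
tcp_rot: [0.0, 0.074, 0.997, -0.0]
wrist_force: [-0.6, -0.6, 2.9]
gripper_width: 0.0128
gripper_force: 40.2
```

Call:
play_rows:
  motion: [0,0,0,0,-1,0,0,0,0,-1,0,0,-1,0,-1,0,0,-4,0,-1,0,0,-8,0,-1,0,0,-11.5,0,-1,0,0,-12,0,-1,0,0,-12,0,-1,0,0,-12,0,-1]
  force: 100

```text
time: 25.9
position: [0.5331, -0.3651, 0.1267]
tcp_rot: [-0.001, 0.074, 0.997, 0.001]
wrist_force: [0.2, 0.5, -1.4]
gripper_width: 0.0117
gripper_force: 97.7
```

```bash
python3 - <<'E'
from h import *
pt=tool()[0]
for n in("side","top"):
    p,W=cloud(n);z=W[...,2]
    m=(np.hypot(W[...,0]-pt[0],W[...,1]-pt[1])<.06)&(z>.1)&(z<.148)
    k=W[m];print(n,len(k))
    if len(k)>20:
        print(np.round(np.percentile(k[:,2],[1,99]),4));s=k[:,2]<.138;print(cv2.minEnclosingCircle(k[s][:,:2].astype(np.float32)*1000))
        # plug side wall circle fit with known r
        from scipy.optimize import least_squares
        w=k[(k[:,2]>.125)&(k[:,2]<.134)];
        f=least_squares(lambda c:np.hypot(*(w[:,:2]-c).T)-.0365,pt[:2],loss="soft_l1",f_scale=.001);print("wallfit",len(w),f.x,np.abs(f.fun).mean())
shift([.5395,-.0603,.13],117.3)
E
```

```text
side 451
[0.1202 0.1464]
((528.4548950195312, -353.607666015625), 37.16069793701172)
wallfit 128 [ 0.53422219 -0.36572688] 0.0013563011748290174
top 7
shift cm [ 3.86 30.24 -0.34] twist -35.8 | pos [ 0.533  -0.3651  0.1262] yang 81.5 zdown [-0.002  0.002 -1.   ] j7 2.09 F [ 0.1 -0.7 -2.1] t 26.0 w 0.0116 gf 97.7
```

Call:
play_rows:
  motion: [0.3,2.5,0,-4,-1,0.8,6.5,0,-10,-1,1.3,10.5,0,-16,-1,1.9,15,0,-22,-1,2.5,19.5,0,-28,-1,3,24,0,-33,-1,3.5,27.5,0,-35.8,-1,3.8,30,0,-35.8,-1,3.8,30.2,0,-35.8,-1,3.8,30.2,0,-35.8,-1,3.8,30.2,0,-35.8,-1]

```text
time: 27.1
position: [0.5405, -0.0628, 0.1273]
tcp_rot: [-0.001, -0.235, 0.972, -0.0]
wrist_force: [0.0, -1.2, -0.7]
gripper_width: 0.0117
gripper_force: 97.8
```

```bash
python3 - <<'E'
from h import *
from scipy.optimize import least_squares
shift([.540,-.061,.08],117.3);pt=tool()[0]
p,W=cloud("side");z=W[...,2]
R=np.hypot(W[...,0]-pt[0],W[...,1]-pt[1])
cam=np.array([.0596,.6469])
for nm,lo,hi,r in(("plug",.126,.138,.0365),("collar",.055,.064,.05),("bowl",.02,.04,.04)):
    m=(R<r+.012)&(R>r-.012)&(z>lo)&(z<hi);w=W[m][:,:2];w=w[((w-pt[:2])@(cam-pt[:2]))>0]
    f=least_squares(lambda c:np.hypot(*(w-c[:2]).T)-r,pt[:2],loss="soft_l1",f_scale=.001)
    g=least_squares(lambda c:np.hypot(*(w-c[:2]).T)-c[2],[*pt[:2],r],loss="soft_l1",f_scale=.001)
    print(nm,len(w),f.x.round(4),np.abs(f.fun).mean().round(4),g.x.round(4))
m=(R<.055)&(R>.02)&(z>.1)&(z<.124);k=W[m];print("lug/bottom",len(k),np.round(np.percentile(k[:,2],[1,5]),4) if len(k) else "")
far=(np.hypot(W[...,0]-pt[0],W[...,1]-pt[1])>.0385)&(R<.05)&(z>.112)&(z<.13);k=W[far];print(len(k),np.round(k,3).tolist()[:10])
E
```

```text
shift cm [-0.05  0.18  4.73] twist -0.1 | pos [ 0.5405 -0.0628  0.1273] yang 117.2 zdown [-0.001 -0.001 -1.   ] j7 2.1 F [ 0.  -1.2 -0.7] t 27.1 w 0.0117 gf 97.8
plug 264 [ 0.5412 -0.0622] 0.001 [ 0.5412 -0.0621  0.0364]
collar 229 [ 0.5415 -0.0604] 0.0008 [ 0.5415 -0.0604  0.05  ]
bowl 465 [ 0.538  -0.0549] 0.0016 [ 0.5417 -0.0605  0.0458]
lug/bottom 49 [0.1197 0.1203]
26 [[0.578, -0.045, 0.126], [0.577, -0.041, 0.126], [0.577, -0.044, 0.125], [0.574, -0.042, 0.126], [0.575, -0.038, 0.126], [0.575, -0.041, 0.125], [0.571, -0.039, 0.126], [0.506, -0.08, 0.126], [0.504, -0.081, 0.126], [0.575, -0.038, 0.124]]
```

Call:
play_rows:
  motion: [-0.05,0.18,1.5,0,-1,-0.05,0.18,3,0,-1,-0.05,0.18,4.2,0,-1,-0.05,0.18,4.8,0,-1,-0.05,0.18,4.8,0,-1,-0.05,0.18,4.8,0,-1,-0.05,0.18,5.1,0,-1,-0.05,0.18,5.4,0,-1,-0.05,0.18,5.4,0,-1]

```text
time: 28.05
position: [0.5403, -0.0596, 0.0737]
tcp_rot: [-0.0, -0.236, 0.972, 0.0]
wrist_force: [-0.5, 0.2, -0.7]
gripper_width: 0.0119
gripper_force: 97.8
```

```bash
python3 -c "
from h import *
shift([.5408,-.061,.067],117.3)"
```

```text
shift cm [ 0.02 -0.14  0.67] twist 0.0 | pos [ 0.5403 -0.0596  0.0737] yang 117.3 zdown [-0.  0. -1.] j7 2.1 F [-0.5  0.2 -0.7] t 28.05 w 0.0119 gf 97.8
```

Call:
play_rows:
  motion: [0,-0.08,0.2,0,-1,0,-0.08,0.4,0,-1,0,-0.08,0.6,0,-1,0,-0.08,0.8,0,-1,0,-0.08,0.9,0,-1,0,-0.08,0.9,0,-1]

```text
time: 28.65
position: [0.5409, -0.0604, 0.0649]
tcp_rot: [0.0, -0.236, 0.972, -0.0]
wrist_force: [-1.0, 0.7, 4.1]
gripper_width: 0.0115
gripper_force: 98.3
```

```bash
python3 -c "
from h import *
shift([.5408,-.061,.0605],117.3)"
```

```text
shift cm [ 0.04 -0.05  0.44] twist -0.0 | pos [ 0.5409 -0.0604  0.0649] yang 117.3 zdown [ 0. -0. -1.] j7 2.1 F [-1.   0.7  4.1] t 28.65 w 0.0115 gf 98.3
```

Call:
play_rows:
  motion: [0,0,0.2,0,-1,0,0,0.35,0,-1,0,0,0.35,0,-1,0,0,0.35,6,-1,0,0,0.35,12,-1,0,0,0.35,18,-1,0,0,0.35,18,-1]

```text
time: 29.35
position: [0.5417, -0.0604, 0.062]
tcp_rot: [0.001, -0.079, 0.997, -0.0]
wrist_force: [0.2, 0.6, 8.1]
gripper_width: 0.0119
gripper_force: 98.9
```

```bash
python3 -c "
from h import *
shift([.5408,-.061,.0605],117.3);print(get_state()['ft_torque'])"
```

```text
shift cm [ 0.1  -0.05  0.15] twist -18.2 | pos [ 0.5417 -0.0604  0.062 ] yang 99.1 zdown [ 0.002 -0.    -1.   ] j7 1.87 F [0.2 0.6 8.1] t 29.35 w 0.0119 gf 98.9
[-0.00216456  0.0485057  -0.17062564]
```

Call:
play_rows:
  motion: [0,0,0,6,-1,0,0,0,12,-1,0,0,0,18,-1,0,0,0,24,-1,0,0,0,30,-1,0,0,0,36,-1,0,0,0,42,-1,0,0,0,48,-1,0,0,0,52,-1,0,0,0,56,-1,0,0,0,58,-1,0,0,0,58,-1]

```text
time: 30.55
position: [0.5418, -0.0604, 0.0619]
tcp_rot: [0.001, 0.413, 0.911, 0.0]
wrist_force: [0.0, 1.6, 7.3]
gripper_width: 0.0124
gripper_force: 98.9
```

```bash
python3 -c "
from h import *
shift([.5408,-.061,.0605],117.3);print(get_state()['ft_torque'])"
```

```text
shift cm [ 0.02 -0.12  0.14] twist -76.1 | pos [ 0.5418 -0.0604  0.0619] yang 41.2 zdown [ 0.002 -0.    -1.   ] j7 1.14 F [0.  1.6 7.3] t 30.55 w 0.0124 gf 98.9
[ 0.16325392 -0.06209604 -0.0051165 ]
```

Call:
play_rows:
  motion: [0,0,0,2,-1,0,0,0,4,-1,0,0,0,6,-1,0,0,0,6,-1]

```text
time: 30.95
position: [0.5416, -0.0605, 0.062]
tcp_rot: [0.001, 0.459, 0.888, 0.0]
wrist_force: [-1.0, -0.0, 7.1]
gripper_width: 0.0115
gripper_force: 99.1
```

```bash
python3 -c "
from h import *
shift([.5408,-.061,.0605],117.3);print(get_state()['ft_torque'])"
```

```text
shift cm [ 0.01 -0.1   0.15] twist -82.0 | pos [ 0.5416 -0.0605  0.062 ] yang 35.3 zdown [ 0.002 -0.    -1.   ] j7 1.07 F [-1.  -0.   7.1] t 30.95 w 0.0115 gf 99.1
[-0.00954949  0.1510891   0.43261245]
```

Call:
play_rows:
  motion: [0,0,0,2,-1,0,0,0.1,3,-1,0,0,0.2,3,-1,0,0,0.25,3,-1,0,0,0.25,3,-1]

```text
time: 31.45
position: [0.5418, -0.0605, 0.0608]
tcp_rot: [0.001, 0.481, 0.877, 0.001]
wrist_force: [-5.2, 0.1, 26.8]
gripper_width: 0.0118
gripper_force: 105.8
```

```bash
python3 -c "
from h import *
camera('side');shift([.5408,-.061,.0605],117.3);print(get_state()['ft_torque'])"
```

```text
shift cm [ 0.01 -0.11  0.03] twist -84.8 | pos [ 0.5418 -0.0605  0.0608] yang 32.5 zdown [ 0.003 -0.    -1.   ] j7 1.04 F [-5.8  0.4 27.1] t 31.5 w 0.0116 gf 105.8
[0.00515269 1.29991745 1.77377941]
```

Call:
play_rows:
  motion: [0,0,-0.04,0,-1,0,0,-0.04,0,-1,0,0,-0.04,0,-1]

```text
time: 31.8
position: [0.5418, -0.0605, 0.0609]
tcp_rot: [0.001, 0.481, 0.877, 0.0]
wrist_force: [-4.8, 0.5, 23.3]
gripper_width: 0.0122
gripper_force: 104.8
```

```bash
python3 - <<'E'
from h import *
p,W=cloud("side");z=W[...,2];pt=tool()[0];R=np.hypot(W[...,0]-.5412,W[...,1]+.0605)
k=W[(R>.015)&(R<.034)&(z>.068)&(z<.09)];print("plug top z (expect ~.0725+.002)",len(k),np.round(np.percentile(k[:,2],[10,50,90]),4))
m=(W[...,0]>.40)&(W[...,0]<.46)&(W[...,1]>.09)&(W[...,1]<.16);k=W[m&(z>.075)];print("handle",len(k),k[:,2].max())
shift([.5408,-.061,.0605],117.3);print(get_state()['ft_torque'])
E
```

```text
plug top z (expect ~.0725+.002) 382 [0.0732 0.0744 0.0844]
handle 181 0.08808563236794413
shift cm [ 0.01 -0.11  0.04] twist -84.8 | pos [ 0.5418 -0.0605  0.0609] yang 32.5 zdown [ 0.002 -0.    -1.   ] j7 1.04 F [-4.7  0.2 23.3] t 31.85 w 0.0118 gf 104.8
[-0.04567253  1.06130658  1.81841575]
```

The plug top reads 74 mm, as expected with the cap fully down. The stop torque is felt, and the scoop stands upright. Handing in.

```bash
python3 -c "
from plant import *
print(close_job())"
```

```text
the job is handed in; nothing more can be done
None
```

I handed the job in at about 32 s: all six balls are in the bowl, the scoop is back upright and let go, and the cap is turned to its stop, pressed fully down, with the knob still gripped; the verdict was not shown to me.

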